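Park a trolley wheel and lay out its bushes

ROBOT

A 6-joint arm with a two-finger parallel gripper is mounted at the origin on a cart in front of the work surface, level with it; the furniture and walls round the work are solid. World frame = base frame: x ahead of the robot, y to its left, z up, the work surface at z = 0. Lengths are in mm, angles in degrees, forces in N, time in s.
With the tool pointing down it reaches from about 350 to 925 mm from the base axis. Payload 6.4 kg.
Tool frame: the origin (TCP) lies at the very end of the fingers, on their centre line; the grasp point (between the pads) lies 19 mm behind it; z points along the fingers, x is the direction in which the jaws open and shut, and the axes are right-handed (so a half turn about z gives the same grasp; the last joint's range is limited). The gripper opens to 85 mm and grips with 20 to 120 N. Pads are 22 mm wide; open, the fingers measure 114 mm over their backs; the gripper's body (76 mm by 85 mm) begins 54 mm behind the grasp point. The pads swing forward as they close: fully open they stand 13 mm farther back than shut.
Start: joints at [63.249, 14.043, 89.255, -0, 76.702, -9.975], TCP at [187.609, 622.348, 231.29] pointing down, gripper open.
Joint ranges: [-179.41, 179.41], [-58.25, 129.5], [7.25, 145.43], [-54.29, 234.29], [11.92, 165.04], [-157.13, 157.13]. Speed limits (degrees/s): [147.25, 147.25, 180, 180, 180, 180].

INTERFACE

Orientations are given as a 3x3 rotation matrix whose columns are the frame's x, y, z axes.
In Python, from workcell import bot gives the robot as it stands.
- The arm moves only by the tool send_rows, never from a script. Its argument "moves" is text: rows parted by semicolons, each of 4 numbers parted by spaces: the shift along the tool's x, y, z in mm, then the turn about the tool's z in rad. In form: tx ty tz yaw; .... A call has 1 to 12 rows; each row shifts and turns the commanded pose from where the row before left it, along the tool's axes as they then stand; what a row does not reach is not made up. A row lasts 1/8 s, in which the tool goes at most 62.5 mm and 10.7 degrees, less where a joint would pass 70% of its speed; a pose out of reach is approached as far as the arm can. A call is refused whole if a number of a shift passes 62.5 or a number of a turn 0.188, either way. A call with a gripper value outside its range is refused whole. "fingers" is the opening, from 0 (shut) to 1 (fully open), set as the call begins (left out, the last holds). The fingers move at their own pace and stop on an object; "newtons" is the grip in N (left out, the last holds). Time passes only in rows, so rows that do not move let the fingers close. It gives the time, the measured TCP pose, the force and the opening at its end, in the units of the state.
- bot.get_state(): the state, without advancing time (a new reading comes with each control period).
- bot.capture(name): name is "scene" or "side" or "wrist"; returns the picture (480x640x3 uint8, red, green, blue); there is no depth.
- bot.camera_model(name): a dict with "fx", "fy", "cx", "cy" (pixels), "pose" (4x4, takes a point from camera to world coordinates); the wrist camera has in their place "hand_eye" (4x4, takes a point from camera to tool coordinates, whose origin is the TCP and whose axes are the tool frame's). Camera axes: x right, y up, looking along -z (the intrinsics and any distortion apply to the point x, -y, -z); pixel columns grow to the right and rows downward; lengths in mm; the calibration is good to about 2 mm. A picture is of the moment at which its call begins: read the wrist's pose just before it. camera_model takes no time and is no camera call.
- bot.job_done(): hands the job in, once; it reports no verdict.
The state is a dict: "clock": time; "q": joint angles; "qd": joint speeds; "joint_efforts": joint torques, N m; "tcp_pos": TCP position; "orientation": TCP orientation; "wrist_force": force on the tool from outside, world axes, zero at the start; "ft_torque": the same for the moment, N m; "gripper_width": finger opening in mm.
Only numpy, scipy, OpenCV 4.12 (cv2) and the standard library are available. Lean on these libraries where they do the work, as an engineer would, in place of code of your own. Each camera call takes 0.05 s, during which the arm holds its last target.

TASK

Get the trolley wheel ready for refitting: roll it along the bench on its tread, without lifting it off the bench, dragging it there unturned or letting it fall over, into the blue wheel chock until it touches the end stop, then swing the keeper arm fully shut behind it. Put every brass bush from the grey divided bin into the shallow aluminium tray, and leave the wing nut in the bin.

Things in the scene. Friction and masses are not known exactly. Their poses are not given: they have to be found in the camera images.
- wheel: trolley wheel, black rubber tyre, grey hub, 120 mm diameter, 36 mm wide (flat tread and sides), 0.3 to 0.65 kg, yellow bar on its sides. Starts upright on its tread, bar uppermost. Origin at its centre; y is the axle, z runs along the bar (up at the start). Rolls ahead of a pusher at axle height and soon stops by itself; gripped across its sides near the top it can be swivelled on the spot. Tyre grip about 0.6
- chock: blue U-shaped wheel chock fixed to the bench, open to its own -x, z up. Origin on the bench below the centre of a wheel parked against the end stop; the wheel enters along +x, axle along y. Cheeks 40 mm high, 50 mm apart inside, from x = -30 to +65 mm; before them flared lead-ins, 40 mm high, widen to about 80 mm at x = -66 mm. End stop 75 mm high, face at x = +60 mm
- keeper (a joint): hinge of the steel keeper arm, vertical axis, rad: 0 shut (arm lies across the mouth behind the wheel, along the chock's -y from the hinge), 1.5 to 2.0 at the start (swung clear of the wheel's path), limits 0 and 2.2. At angle a the arm points along (-sin a, -cos a) in the chock's x, y. Stays where it is left (friction 0.04 N m)
- chock_hinge (a point): point on the keeper's hinge axis, 31 mm above the bench, at x = -82, y = +62 mm of the chock; the knob is 122 mm from this axis. The hinge post is 38 mm high; the arm is a bar 14 mm wide, from 26 to 36 mm above the bench
- keeper_knob (a point): middle of the gripping length of the red knob, an upright pin 14 mm in diameter at the end of the keeper arm, its top 88 mm above the bench; the point lies 75 mm above the bench and moves with the arm. Grip it from above, or push it
- bin: grey plastic bin fixed to the bench, 180 x 260 x 13 mm (its x, y, z), walls and floor 4 mm thick (walls 9 mm above the floor), six compartments (2 along x, 3 along y) each about 84 x 81 mm, centres at x = -44, +44 and y = -86, 0, +86 mm. Origin on the bench below its middle
- tray: shallow aluminium tray fixed to the bench, 130 x 170 x 22 mm (its x, y, z), walls and floor 4 mm. Origin on the bench below its middle
- bush_1: brass axle bush, upright cylinder 26 mm in diameter and 28 mm high with a black bore 15 mm wide, 60 g; origin at the centre of its underside, z along its axis (up at the start). Starts in any one compartment of the bin (one part to a compartment) and stands well above the low walls, so that fingers can take it over them; may be absent
- bush_2: brass axle bush, upright cylinder 26 mm in diameter and 28 mm high with a black bore 15 mm wide, 60 g; origin at the centre of its underside, z along its axis (up at the start). Starts in any one compartment of the bin (one part to a compartment) and stands well above the low walls, so that fingers can take it over them; may be absent
- bush_3: brass axle bush, upright cylinder 26 mm in diameter and 28 mm high with a black bore 15 mm wide, 60 g; origin at the centre of its underside, z along its axis (up at the start). Starts in any one compartment of the bin (one part to a compartment) and stands well above the low walls, so that fingers can take it over them; may be absent
- bush_4: brass axle bush, upright cylinder 26 mm in diameter and 28 mm high with a black bore 15 mm wide, 60 g; origin at the centre of its underside, z along its axis (up at the start). Starts in any one compartment of the bin (one part to a compartment) and stands well above the low walls, so that fingers can take it over them; may be absent
- bush_5: brass axle bush, upright cylinder 26 mm in diameter and 28 mm high with a black bore 15 mm wide, 60 g; origin at the centre of its underside, z along its axis (up at the start). Starts in any one compartment of the bin (one part to a compartment) and stands well above the low walls, so that fingers can take it over them; may be absent
- nut_1: dark iron wing nut, boss 20 mm across, 42 mm over the wings, 19 mm high, origin at the centre of its underside; starts in a compartment of the bin and is to stay in the bin
There are look-alikes about, which are no part of the job. Leave any green or turquoise look-alike of the bush_2 alone.

How it is judged (in metres and radians):
On the way, in this order (a step that is already met when the one before it is completed fails the run):
1. the wheel is rolled on its tread: standing on the bench it has turned about its axle by at least 2.2 rad (towards yellow bar lowermost) (angle between wheel's own z axis and vertical above 2.2 rad and height (world z) of wheel below 0.068 m and angle between wheel's own y axis and vertical between 1.2 and 1.94 rad), for 0.1 s.
2. the wheel stands in the chock against the end stop (x of wheel in the frame of chock between -0.012 and 0.012 m and y of wheel in the frame of chock between -0.012 and 0.012 m and angle between wheel's own y axis and vertical between 1.3 and 1.84 rad and height (world z) of wheel below 0.068 m), for 0.2 s.
3. the keeper is shut behind the parked wheel (all of step 2 and value of joint keeper below 0.12 rad), for 0.2 s.
At the end, for the whole second after the job is handed in: The wheel stands upright in the chock at rest, its centre within 12 mm of the parked place along the chock's x and y and leaning less than 0.27 rad; the keeper reads under 0.12 rad; every bush that is present is in the tray (standing or lying, on its floor); the wing nut is in the bin (all of step 3 and linear speed of wheel below 0.02 m/s and x of bush_1 in the frame of tray between -0.063 and 0.063 m and y of bush_1 in the frame of tray between -0.083 and 0.083 m and z of each of bush_1, bush_2, bush_3, bush_4, bush_5 in the frame of tray below 0.03 m and x of bush_2 in the frame of tray between -0.063 and 0.063 m and y of bush_2 in the frame of tray between -0.083 and 0.083 m and x of bush_3 in the frame of tray between -0.063 and 0.063 m and y of bush_3 in the frame of tray between -0.083 and 0.083 m and x of bush_4 in the frame of tray between -0.063 and 0.063 m and y of bush_4 in the frame of tray between -0.083 and 0.083 m and x of bush_5 in the frame of tray between -0.063 and 0.063 m and y of bush_5 in the frame of tray between -0.083 and 0.083 m and x of nut_1 in the frame of bin between -0.09 and 0.09 m and y of nut_1 in the frame of bin between -0.13 and 0.13 m and z of nut_1 in the frame of bin below 0.025 m); the robot touches nothing.
It fails at once if the wheel falls over (leans more than 0.8 rad) (angle between wheel's own y axis and vertical below 0.77 rad or angle between wheel's own y axis and vertical above 2.37 rad).
It fails at once if the wheel is lifted more than 25 mm off the bench (height (world z) of wheel above 0.085 m).
Of bush_1, bush_2, bush_3, bush_4, bush_5 only 3 to 5 are there at a start; the rules pass over those that are not, and their reading is None.
At some moment in a run one of bush_1, bush_2, bush_3, bush_4, bush_5 may be knocked a few centimetres aside while the robot is not near it.
Once in a run the grip may slacken for a moment while it holds something.
It also fails if it takes over 210 s, if anything falls off the work surface, if the arm or the gripper's body presses on something with over 40 N, if the wrist force passes 120 N, or if a joint passes its speed limit or range.

## Working session

There is one attempt and no reset: what is moved stays moved. The work goes in short steps, Python scripts to look and compute and a tool call to move; the robot and the scene stay as the last step left them, time stands still between calls to the robot, and variables do not carry over. Pictures are saved under pics/ and viewed, and the job is handed in when it is done.

Besides the shell and the picture viewer there is one more tool, called after ">>>" as name(argument=value, ...), one argument or row to a line, values as JSON. send_rows: Moves the arm, as the interface text tells. Its arguments: {"type":"object","properties":{"moves":{"type":"string"},"fingers":{"type":"number"},"newtons":{"type":"number"}},"required":["moves"]}

```bash
ls; mkdir -p pics; python3 - <<'E'
from workcell import bot
import cv2,json
s=bot.get_state();print(s)
for n in("scene","side","wrist"):
    im=bot.capture(n);cv2.imwrite(f"pics/{n}0.png",im[:,:,::-1]);print(n,bot.camera_model(n))
E
```

```text
pics
{'clock': 0.0, 'q': array([ 6.32491889e+01,  1.40854770e+01,  8.93262335e+01, -1.09665445e-03,
        7.67028426e+01, -9.97583775e+00]), 'qd': array([ 0.01690192,  0.17816906, -0.02716485,  0.03301296, -0.08535621,
        0.06374408]), 'joint_efforts': array([ 1.39003791e-03, -4.29505920e+01, -3.26133084e+01, -5.61729325e-05,
        5.25079697e-03,  1.49323489e-05]), 'tcp_pos': array([187.34262265, 621.81781113, 230.15276836]), 'orientation': array([[ 2.88608512e-01,  9.57446785e-01, -8.83286052e-04],
       [ 9.57445161e-01, -2.88609677e-01, -1.79372900e-03],
       [-1.97232497e-03, -3.28012499e-04, -9.99998001e-01]]), 'wrist_force': array([ 0.38465767,  0.39574187, -1.32632555]), 'ft_torque': array([-0.0218486 , -0.00085605,  0.00930736]), 'gripper_width': 84.79626318542623}
scene {'fx': 608.0704847155656, 'fy': 608.0704847155656, 'cx': 328.2720129395304, 'cy': 232.82317979626882, 'pose': array([[-8.80979670e-01,  3.63783243e-01, -3.02550118e-01,
         1.77871183e+02],
       [-4.72909461e-01, -6.56428068e-01,  5.87757461e-01,
         7.97702814e+02],
       [ 1.521392
[... 372 characters left out ...]
15e-01,  4.65749256e-02, -2.15686906e-02,
         6.47747803e+01],
       [ 2.01798962e-02,  7.42678153e-01,  6.69344405e-01,
         1.07554367e+03],
       [ 0.00000000e+00,  0.00000000e+00,  0.00000000e+00,
         1.00000000e+00]])}
wrist {'fx': 338.6254188171608, 'fy': 338.6254188171608, 'cx': 320.6012637719439, 'cy': 246.9200326265233, 'hand_eye': array([[ 9.99999912e-01, -4.82831158e-05, -4.16022959e-04,
         2.62590846e-01],
       [-1.82211514e-04, -9.44552411e-01, -3.28360638e-01,
        -8.56817682e+01],
       [-3.77101214e-04,  3.28360685e-01, -9.44552337e-01,
        -1.41027510e+02],
       [ 0.00000000e+00,  0.00000000e+00,  0.00000000e+00,
         1.00000000e+00]])}
```

View pics/scene0.png

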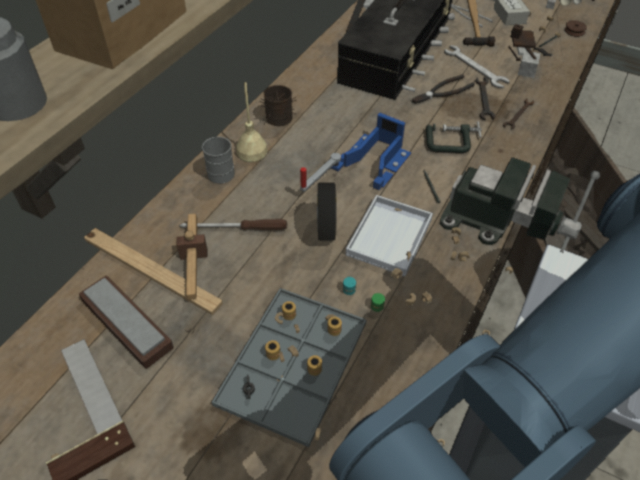

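View pics/side0.png

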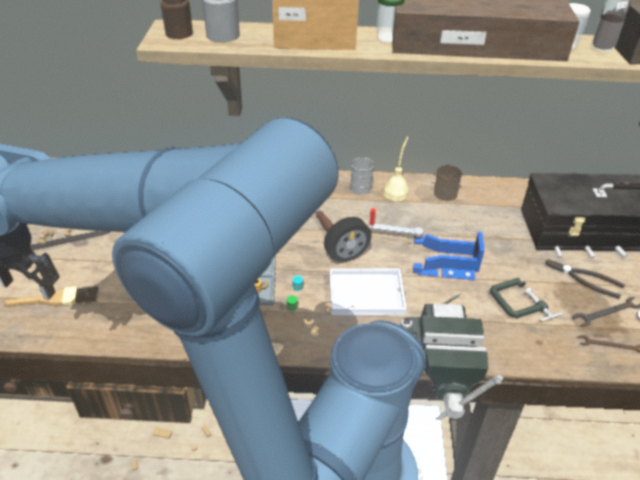

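View pics/wrist0.png

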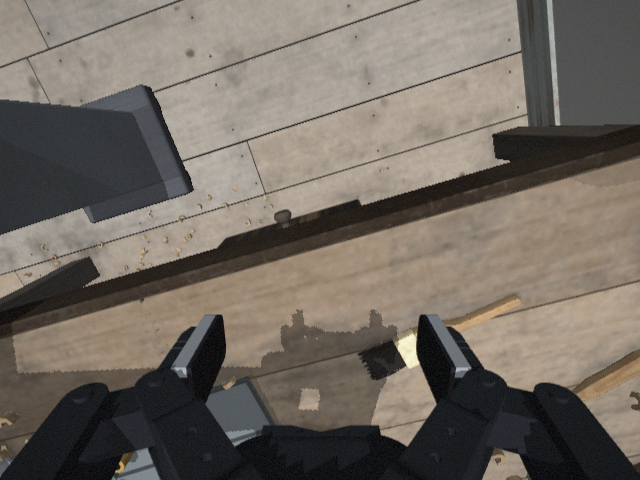

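```bash
cat > h.py <<'E'
import numpy as np,cv2
from workcell import bot
def pose(n):
    m=bot.camera_model(n)
    if n=="wrist":
        s=bot.get_state();T=np.eye(4);T[:3,:3]=s["orientation"];T[:3,3]=s["tcp_pos"];return m,T@m["hand_eye"]
    return m,m["pose"]
def ray(m,P,u,v):
    d=np.array([(u-m["cx"])/m["fx"],-(v-m["cy"])/m["fy"],-1.]);return P[:3,3],P[:3,:3]@d
def onz(m,P,u,v,z):
    o,d=ray(m,P,u,v);return o+d*(z-o[2])/d[2]
def proj(m,P,p):
    c=P[:3,:3].T@(np.asarray(p,float)-P[:3,3]);return np.array([m["cx"]-m["fx"]*c[0]/c[2],m["cy"]+m["fy"]*c[1]/c[2]])
def tri(a,b):
    (o1,d1),(o2,d2)=a,b
    t=np.linalg.lstsq(np.c_[d1,-d2],o2-o1,rcond=None)[0];p,q=o1+t[0]*d1,o2+t[1]*d2
    return (p+q)/2,np.linalg.norm(p-q)
def crop(im,x0,y0,x1,y1,k,f):
    cv2.imwrite(f,cv2.resize(im[y0:y1,x0:x1,::-1],None,fx=k,fy=k,interpolation=cv2.INTER_CUBIC))
def tool(s,w):  # world shift -> tool
    return s["orientation"].T@np.asarray(w,float)
E
python3 - <<'E'
from h import *
a=cv2.imread("pics/scene0.png")[:,:,::-1];b=cv2.imread("pics/side0.png")[:,:,::-1]
crop(a,270,100,430,220,5,"pics/s1.png");crop(a,200,280,400,430,4,"pics/s2.png");crop(b,300,190,500,320,4,"pics/d1.png")
E
```

```text
(no output)
```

View pics/s1.png

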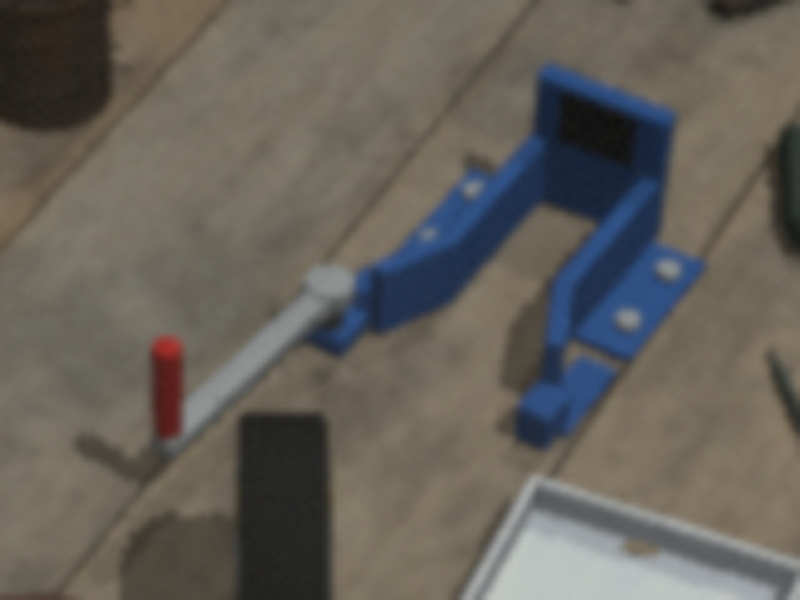

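View pics/s2.png

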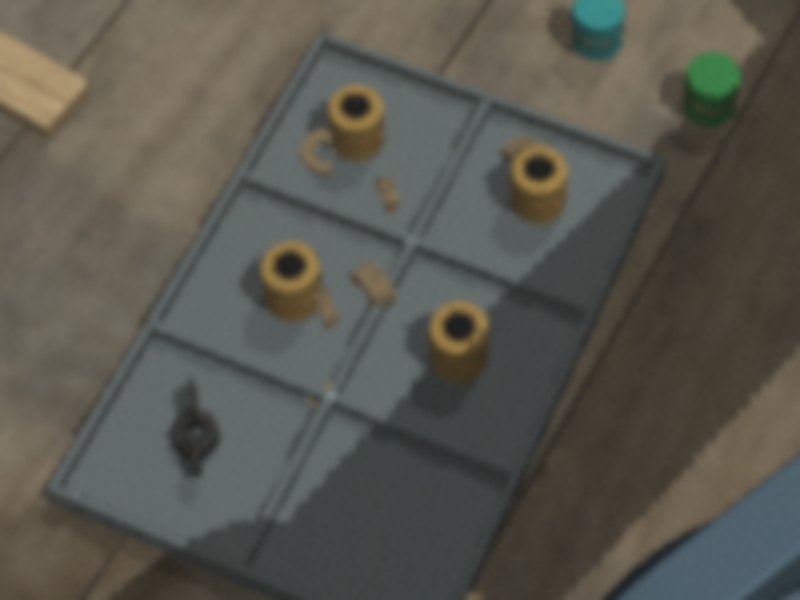

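View pics/d1.png

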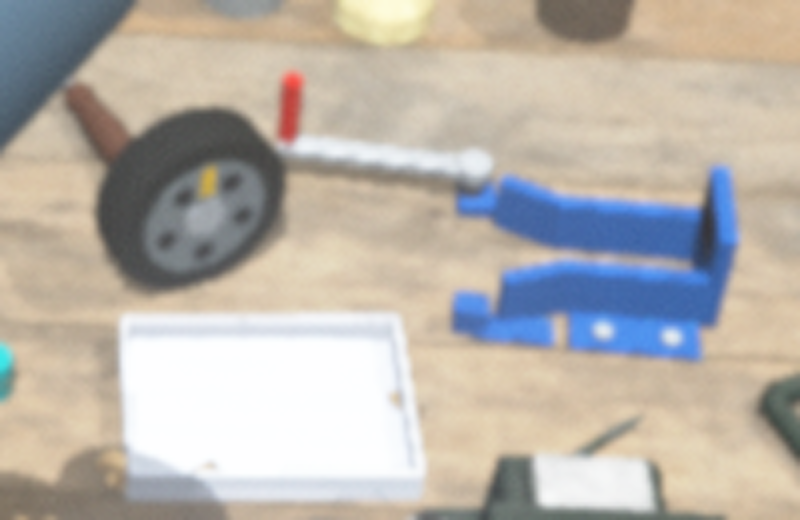

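```bash
python3 - <<'E'
from h import *
np.set_printoptions(precision=1,suppress=True)
S=pose("scene");D=pose("side")
def s(x,y,z):return onz(*S,270+x/5,100+y/5,z)
def d(x,y,z):return onz(*D,300+x/4,190+y/4,z)
def b(x,y,z):return onz(*S,200+x/4,280+y/4,z)
print("hinge",s(330,277,38),d(476,162,38),tri(ray(*S,336,155.4),ray(*D,419,230.5)))
print("knob top",s(167,345,88),d(291,78,88),tri(ray(*S,303.4,169),ray(*D,372.8,209.5)))
print("stop top L/R s",s(545,68,75),s(675,115,75), "side",d(720,168,75),d(735,240,75))
print("block s",s(545,395,36),d(470,300,36))
print("tray corners s",[s(x,y,22) for x,y in((537,478),)], d(120,318,22),d(400,318,22),d(422,475,22),d(125,490,22))
print("wheel s top",s(283,415,118),"  side hub",d(206,215,60))
for n,x,y in(("b1",356,104),("b2",539,167),("b3",290,264),("b4",458,326)):print(n,b(x,y,32))
print("nut",b(195,432,15)); print("bin",[b(x,y,13) for x,y in((322,40),(662,160),(50,490))])
print("teal",b(598,10,28),b(712,75,28))
E
```

```text
hinge [ 649.7 -148.7   38. ] [ 647.2 -148.8   38. ] (array([ 649.8, -149.5,   36.5]), np.float64(1.2909271855398363))
knob top [664.6 -25.6  88. ] [662.6 -25.9  88. ] (array([665. , -26.4,  86.6]), np.float64(0.8919665644462594))
stop top L/R s [ 611.1 -292.6   75. ] [ 543.1 -290.4   75. ] side [ 608.8 -293.    75. ] [ 542.5 -292.6   75. ]
block s [ 530.7 -127.8   36. ] [ 520.2 -136.6   36. ]
tray corners s [array([516.7, -92.1,  22. ])] [504.5  75.3  22. ] [516.1 -95.4  22. ] [ 388.2 -102.1   22. ] [365.7  67.2  22. ]
wheel s top [586.9  15.5 118. ]   side hub [559.5  25.6  60. ]
b1 [533.7 258.6  32. ]
b2 [443.3 248.3  32. ]
b3 [515.8 345.7  32. ]
b4 [436.1 336.9  32. ]
nut [514.3 426.6  15. ]
bin [array([574.3, 223.6,  13. ]), array([400.3, 206.1,  13. ]), array([553.7, 477.1,  13. ])]
teal [461.1 153.4  28. ] [396.8 161.4  28. ]
```

```bash
cat >> h.py <<'E'
def plan(target,xang=None,R=None,p=None):
    "tool shift from now to world target TCP; yaw turn so that tool x points at xang deg (world)"
    s=bot.get_state();R=s["orientation"];p=s["tcp_pos"]
    a=np.degrees(np.arctan2(R[1,0],R[0,0]));t=tool(s,np.asarray(target)-p)
    print("pos",p.round(1),"xang",round(a,2),"shift",t.round(1),"norm",np.linalg.norm(t).round(1),"turn rad",None if xang is None else round(np.radians((a-xang+180)%360-180),3))
E
python3 - <<'E'
from h import *
plan([590,60,350],0)
E
```

```text
pos [187.4 622.  230.4] xang 73.23 shift [-422.   547.6 -119.1] norm 701.6 turn rad 1.278
```

>>> send_rows(
  moves="-20 26 -20;",
)

```text
invalid input
```

>>> send_rows(
  moves="-34 44 -8 0;-34 44 -8 0;-34 44 -8 0;-34 44 -8 0;-34 44 -8 0;-34 44 -8 0;-34 44 -8 0;-34 44 -8 0;-34 44 -8 0;-34 44 -8 0;-34 44 -8 0;-34 44 -8 0",
)

```text
clock: 1.65
tcp_pos: [576.0, 77.7, 327.3]
orientation: [[0.289, 0.957, -0.0], [0.957, -0.289, 0.0], [0.0, -0.0, -1.0]]
wrist_force: [0.0, -0.2, 0.5]
gripper_width: 85.7
```

>>> send_rows(
  moves="0 0 0 0.16;0 0 0 0.16;0 0 0 0.16;0 0 0 0.16;0 0 0 0.16;0 0 0 0.16;0 0 0 0.16;0 0 0 0.158;0 0 0 0",
)

```text
clock: 2.78
tcp_pos: [575.2, 79.3, 326.9]
orientation: [[1.0, 0.002, -0.001], [0.002, -1.0, 0.0], [-0.001, -0.0, -1.0]]
wrist_force: [0.0, -0.4, -0.3]
gripper_width: 85.5
```

```bash
python3 - <<'E'
from h import *
s=bot.get_state();print(s["clock"],s["q"].round(1));plan([590,60,350],0)
m,P=pose("wrist");im=bot.capture("wrist");cv2.imwrite("pics/w1.png",im[:,:,::-1])
np.savez("w1.npz",P=P)
E
```

```text
2.775 [-3.3  1.1 93.5 -0.  85.4 -3.4]
pos [575.2  79.3 326.9] xang 0.1 shift [ 14.8  19.3 -23.1] norm 33.5 turn rad 0.002
```

View pics/w1.png

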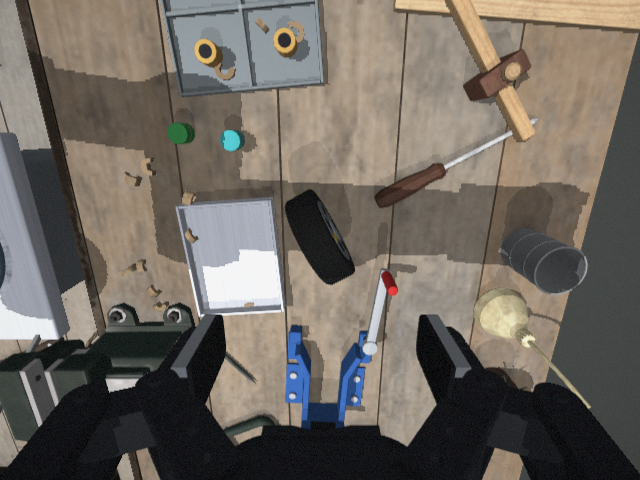

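```bash
python3 - <<'E'
from h import *
im=cv2.imread("pics/w1.png")[:,:,::-1]
crop(im,270,170,400,300,6,"pics/w1a.png");crop(im,270,260,400,440,4.4,"pics/w1b.png")
E
```

```text
(no output)
```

View pics/w1a.png

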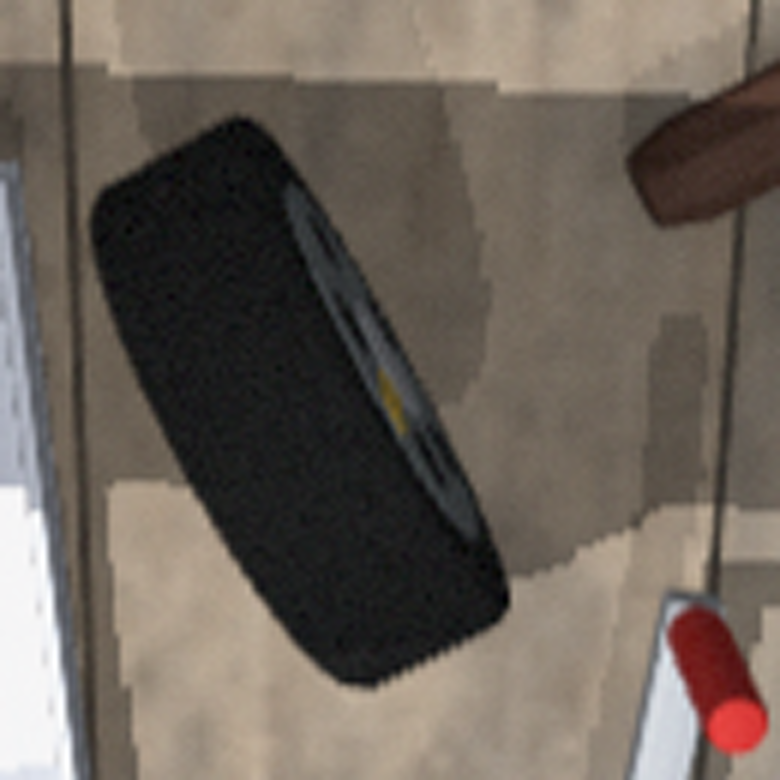

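View pics/w1b.png

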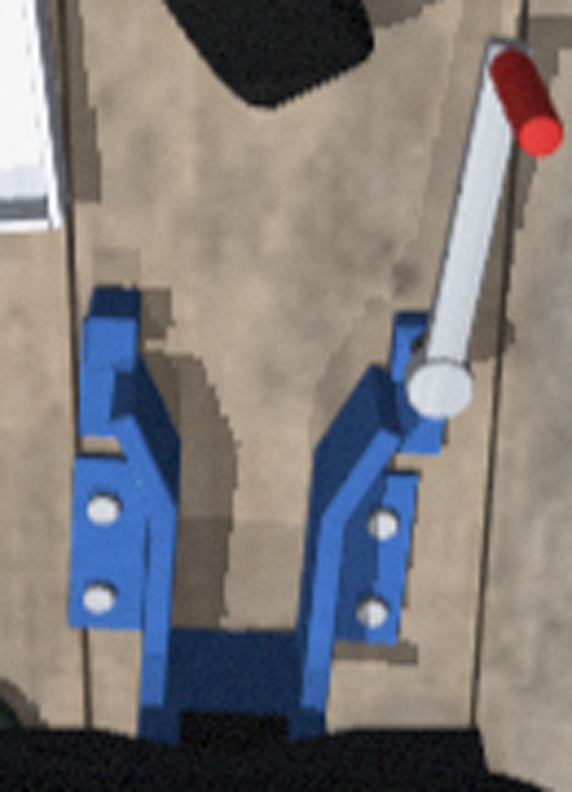

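```bash
python3 - <<'E'
from h import *
np.set_printoptions(precision=1,suppress=True)
m=bot.camera_model("wrist");P=np.load("w1.npz")["P"]
a=lambda x,y:(270+x/6,170+y/6)
b=lambda x,y,z:onz(m,P,270+x/4.4,260+y/4.4,z)
u=lambda p:ray(m,P,*p)[1]/np.linalg.norm(ray(m,P,*p)[1])
bis=u(a(172,155))+u(a(428,648)); o=P[:3,3]; c=o+bis*(60-o[2])/bis[2]; print("cam",o,"wheel",c)
e1=onz(m,P,*a(100,200),90)-onz(m,P,*a(245,118),90);e2=onz(m,P,*a(345,685),90)-onz(m,P,*a(505,612),90)
print("axle",[np.degrees(np.arctan2(-e[1],-e[0])) for e in(e1,e2)],[np.linalg.norm(e) for e in (e1,e2)])
bl=[b(103,508,8),b(99,598,8)];br=[b(383,523,8),b(372,612,8)]
print("bolts",bl,br);
m1,m2=(bl[0]+br[0])/2,(bl[1]+br[1])/2;print("mid",m1,m2,np.degrees(np.arctan2(*(m2-m1)[1::-1])),"across",np.degrees(np.arctan2(*(br[0]-bl[0])[1::-1])),np.degrees(np.arctan2(*(br[1]-bl[1])[1::-1])))
print("hinge",b(440,385,38),"knobtop",b(542,135,88))
print("stop face bottom? inner line z0",b(172,628,0),b(300,630,0))
print("tray?")
A=lambda x,y,z:onz(m,P,x,y,z)
print("tray",A(178,207,22),A(272,200,22),A(283,311,22),A(202,317,22))
E
```

```text
cam [574.2 164.5 468. ] wheel [573.8  36.2  60. ]
axle [np.float64(29.46728908001274), np.float64(26.849905792876324)] [np.float64(31.522297042735048), np.float64(36.08191056606912)]
bolts [array([ 529.9, -220.3,    8. ]), array([ 527.4, -262.6,    8. ])] [array([ 635.6, -227. ,    8. ]), array([ 632.9, -269.2,    8. ])]
mid [ 582.8 -223.7    8. ] [ 580.1 -265.9    8. ] -93.56232211777188 across -3.628426826425324 -3.5573602235346744
hinge [ 648.8 -143.9   38. ] knobtop [664.8 -24.7  88. ]
stop face bottom? inner line z0 [ 555.1 -284.8    0. ] [ 605.7 -285.7    0. ]
tray?
tray [383.4  66.1  22. ] [509.7  75.8  22. ] [518.6 -91.4  22. ] [ 396.6 -101.9   22. ]
```

>>> send_rows(
  moves="0 0 0 -0.16;0 0 0 -0.16;0 0 0 -0.167;0 0 0 0",
  fingers=0.12,
)

```text
clock: 3.32
tcp_pos: [575.3, 79.3, 327.1]
orientation: [[0.884, 0.468, -0.0], [0.468, -0.884, -0.0], [-0.0, -0.0, -1.0]]
wrist_force: [-0.2, -0.7, -1.1]
gripper_width: 12.2
```

```bash
python3 - <<'E'
from h import *
plan([531.8,115.9,50],28)
E
```

```text
pos [575.3  79.3 327.1] xang 27.89 shift [-21.3 -52.7 277.2] norm 282.9 turn rad -0.002
```

>>> send_rows(
  moves="-21 -53 20 0;0 0 55 0;0 0 55 0;0 0 55 0;0 0 55 0;0 0 37 0;0 0 0 0",
)

```text
clock: 4.2
tcp_pos: [529.3, 116.3, 47.3]
orientation: [[0.884, 0.467, -0.007], [0.467, -0.884, -0.0], [-0.006, -0.003, -1.0]]
wrist_force: [-0.3, 0.1, 0.1]
gripper_width: 10.4
```

```bash
python3 - <<'E'
from h import *
plan([531.8,115.9,50],28)
m,P=pose("wrist");im=bot.capture("wrist");cv2.imwrite("pics/w2.png",im[:,:,::-1])
im=bot.capture("scene");crop(im,230,150,430,300,4,"pics/s3.png")
E
```

```text
pos [529.3 116.3  47.3] xang 27.83 shift [ 2.1  1.5 -2.7] norm 3.7 turn rad -0.003
```

View pics/w2.png

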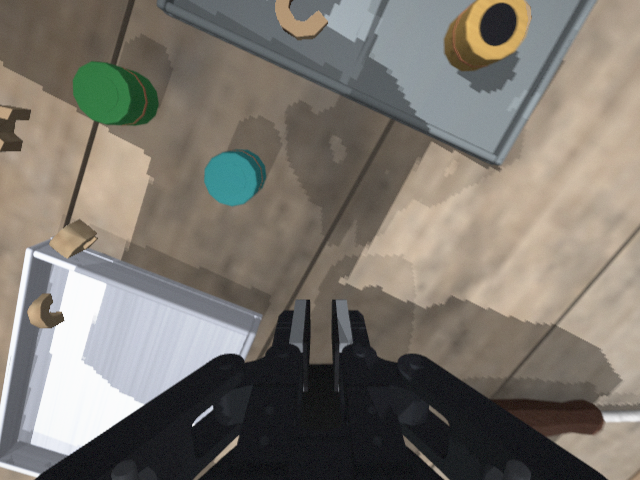

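View pics/s3.png

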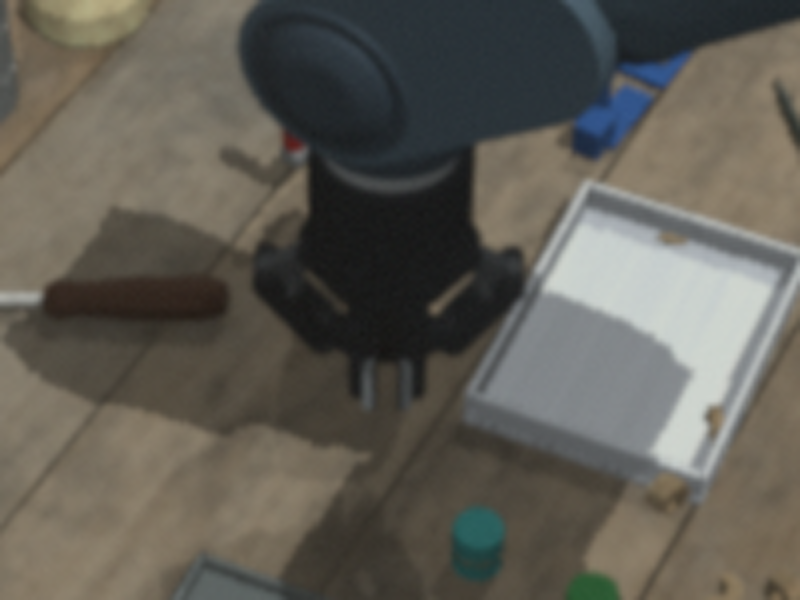

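>>> send_rows(
  moves="2 4 -2 0;0 6 0 0;0 6 0 0;0 6 0 0;0 6 0 0;0 6 0 0;0 6 0 0;0 6 0 0;0 6 0 0;0 4 0 0;0 2 0 0;0 0 0 0",
)

```text
clock: 5.8
tcp_pos: [560.9, 66.0, 52.3]
orientation: [[0.884, 0.468, -0.0], [0.468, -0.884, 0.0], [-0.0, -0.0, -1.0]]
wrist_force: [1.0, -0.8, -0.1]
gripper_width: 10.3
```

```bash
python3 - <<'E'
from h import *
m,P=pose("side");im=bot.capture("side");crop(im,280,180,480,320,4,"pics/d3.png")
s=bot.get_state();print(s["tcp_pos"],s["wrist_force"],s["ft_torque"])
E
```

```text
[560.85138589  66.04404524  52.24456089] [ 0.3443797  -0.02093165 -0.2140661 ] [ 0.04365281 -0.03319071  0.00078027]
```

View pics/d3.png

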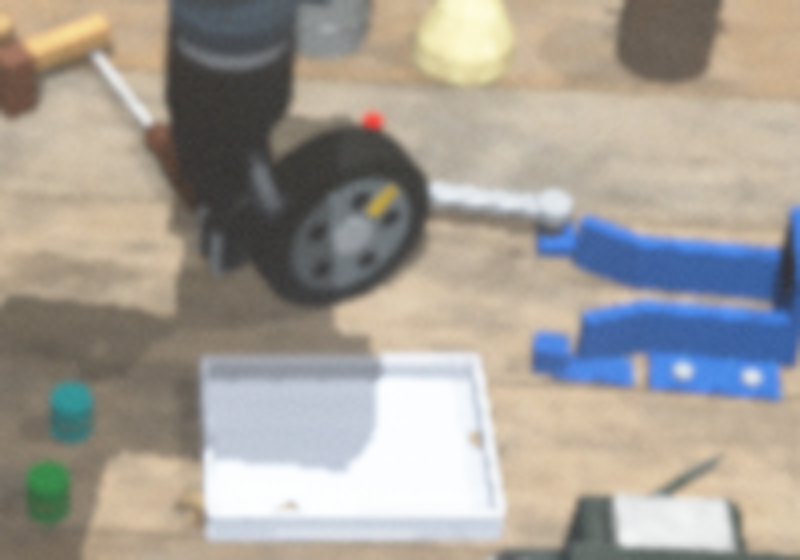

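```bash
python3 - <<'E'
from h import *
D=pose("side")
f=onz(*D,280+352/4,180+232/4,60);print(f, f+18*np.array([.884,.468,0]))
# bar angle
a=onz(*D,280+368/4,180+216/4,60)
E
```

```text
[583.73604945 -15.16124801  60.        ] [599.64804945  -6.73724801  60.        ]
```

>>> send_rows(
  moves="0 -10 0 0;0 0 -50 0;0 0 -60 0;0 0 -60 0;0 45 -15 0;0 45 0 0;0 0 0 0",
  fingers=0.75,
)

```text
clock: 6.72
tcp_pos: [598.9, -6.2, 237.4]
orientation: [[0.885, 0.466, 0.0], [0.466, -0.885, -0.0], [0.0, 0.0, -1.0]]
wrist_force: [-0.5, 0.4, 0.0]
gripper_width: 63.7
```

```bash
python3 - <<'E'
from h import *
plan([599.6,-6.7,85],28)
m,P=pose("wrist");im=bot.capture("wrist");cv2.imwrite("pics/w3.png",im[:,:,::-1]);np.savez("w3.npz",P=P)
E
```

```text
pos [598.9  -6.2 237.4] xang 27.75 shift [  0.3   0.7 152.4] norm 152.4 turn rad -0.004
```

View pics/w3.png

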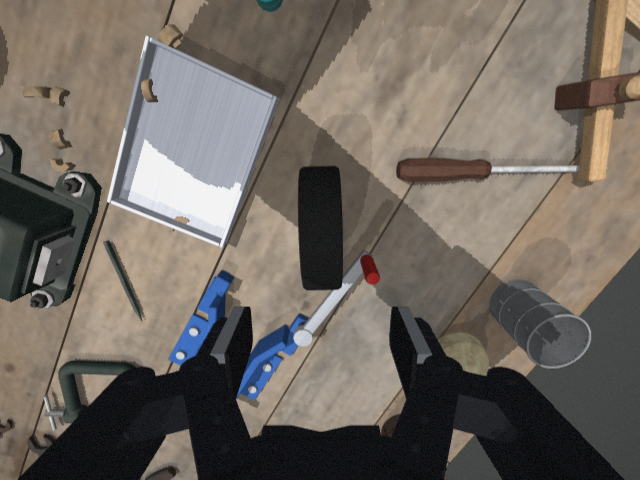

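```bash
python3 - <<'E'
from h import *
np.set_printoptions(precision=1,suppress=True)
m=bot.camera_model("wrist");P=np.load("w3.npz")["P"]
im=cv2.imread("pics/w3.png");g=im.max(2)[160:300,285:360]
mask=(g<45).astype(np.uint8)
ys,xs=np.nonzero(mask)
for r in (5,10,20,40,60,80,100,110,120,125): 
    x=np.nonzero(mask[r])[0];print(r+160,x.min()+285 if len(x) else None,x.max()+285 if len(x) else None,end="; ")
u=lambda p:ray(m,P,*p)[1]/np.linalg.norm(ray(m,P,*p)[1])
o=P[:3,3]
bis=u((319.5,166.5))+u((322.5,289.5));c=o+bis*(60-o[2])/bis[2];print("\nwheel",c,"cam",o)
E
```

```text
165 None None; 170 300 338; 180 299 339; 200 298 341; 220 298 341; 240 300 342; 260 301 342; 270 301 342; 280 303 341; 285 303 340; 
wheel [601.9 -11.6  60. ] cam [558.6  69.3 378.4]
```

>>> send_rows(
  moves="0 4 30 0;0 0 45 0;0 0 45 0;0 0 29 0;0 0 0 0",
)

```text
clock: 7.4
tcp_pos: [597.3, -6.3, 85.3]
orientation: [[0.883, 0.469, -0.007], [0.469, -0.883, 0.002], [-0.005, -0.005, -1.0]]
wrist_force: [-0.5, 0.3, 0.2]
gripper_width: 63.9
```

>>> send_rows(
  moves="0 0 0 0;0 0 0 0;0 0 0 0;0 0 0 0;0 0 0 0;0 0 0 0",
  fingers=0.2,
  newtons=30,
)

```text
clock: 8.15
tcp_pos: [601.5, -8.4, 90.4]
orientation: [[0.884, 0.468, 0.003], [0.468, -0.884, -0.0], [0.003, 0.002, -1.0]]
wrist_force: [-1.2, 1.5, 7.1]
gripper_width: 35.9
```

>>> send_rows(
  moves="0 0 0 0.1;0 0 0 0.1;0 0 0 0.1;0 0 0 0.1;0 0 0 0.1;0 0 0 0.08;0 0 0 0",
)

```text
clock: 9.02
tcp_pos: [602.2, -8.1, 90.5]
orientation: [[0.996, -0.092, 0.005], [-0.092, -0.996, 0.0], [0.005, -0.001, -1.0]]
wrist_force: [2.0, 2.2, 6.5]
gripper_width: 35.7
```

>>> send_rows(
  moves="0 0 0 0;0 0 0 0;0 0 0 0",
  fingers=0.7,
)

```text
clock: 9.4
tcp_pos: [599.8, -8.3, 87.8]
orientation: [[0.996, -0.093, -0.001], [-0.093, -0.996, 0.0], [-0.001, 0.0, -1.0]]
wrist_force: [1.4, 0.1, -0.1]
gripper_width: 59.8
```

>>> send_rows(
  moves="0 0 -40 0;0 0 -55 0;0 0 -50 0;0 0 0 0;0 0 0 0",
)

```text
clock: 10.02
tcp_pos: [599.7, -8.2, 232.4]
orientation: [[0.996, -0.093, -0.001], [-0.093, -0.996, 0.0], [-0.001, -0.0, -1.0]]
wrist_force: [-1.0, -0.2, -1.3]
gripper_width: 59.9
```

```bash
python3 - <<'E'
from h import *
plan([599.6,-6.7,85],-5.5)
m,P=pose("wrist");im=bot.capture("wrist");cv2.imwrite("pics/w4.png",im[:,:,::-1]);np.savez("w4.npz",P=P)
E
```

```text
pos [599.7  -8.2 232.4] xang -5.33 shift [ -0.   -1.5 147.4] norm 147.4 turn rad 0.003
```

View pics/w4.png

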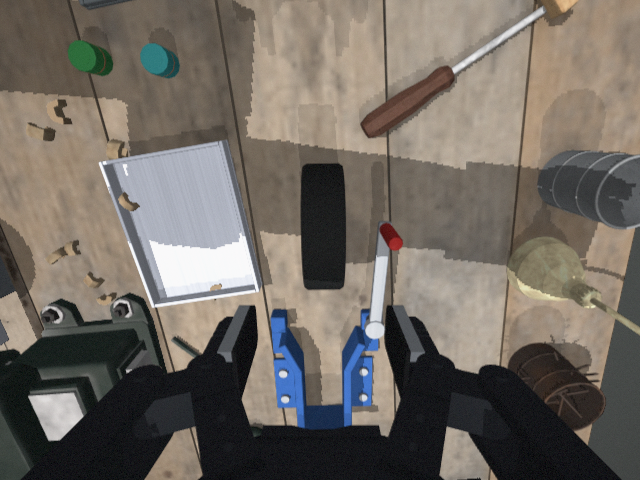

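```bash
python3 - <<'E'
from h import *
np.set_printoptions(precision=1,suppress=True)
m=bot.camera_model("wrist");P=np.load("w4.npz")["P"]
im=cv2.imread("pics/w4.png");crop(im[:,:,::-1],260,290,400,430,5.5,"pics/w4b.png")
g=im.max(2)[150:300,285:365];mask=(g<45)
for r in (15,20,30,50,70,90,110,120,130,135):
    x=np.nonzero(mask[r])[0];print(r+150,x.min()+285 if len(x) else None,x.max()+285 if len(x) else None,end="; ")
u=lambda p:ray(m,P,*p)[1]/np.linalg.norm(ray(m,P,*p)[1])
o=P[:3,3]
bis=u((323,163.5))+u((324,290))
c=o+bis*(60-o[2])/bis[2];print("\nwheel",c,"cam",o)
E
```

```text
165 305 340; 170 302 342; 180 301 343; 200 301 344; 220 301 345; 240 302 345; 260 303 344; 270 303 344; 280 304 343; 285 305 342; 
wheel [601.1 -12.1  60. ] cam [606.8  76.6 373.4]
```

View pics/w4b.png

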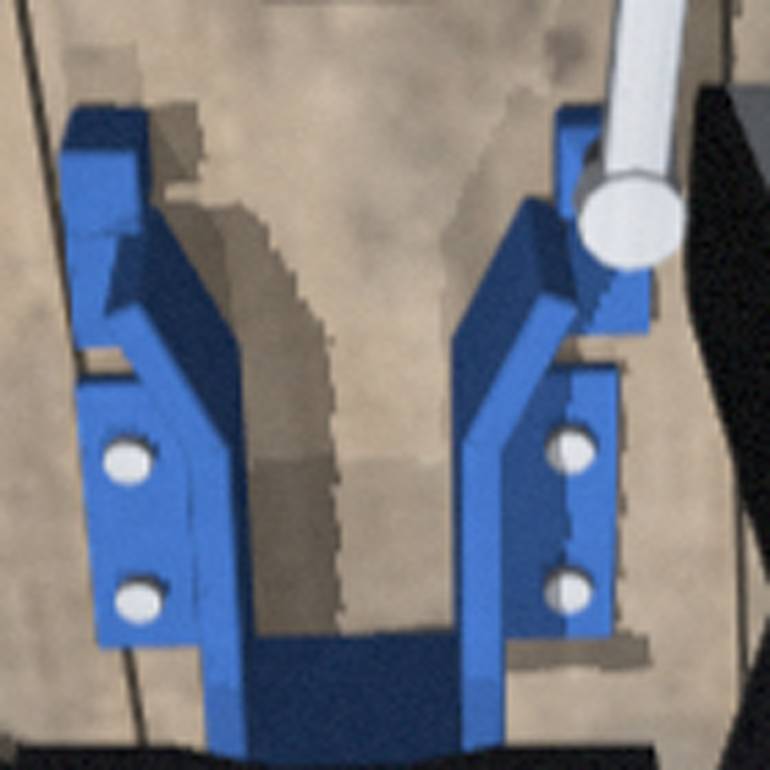

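```bash
python3 - <<'E'
from h import *
np.set_printoptions(precision=1,suppress=True)
m=bot.camera_model("wrist");P=np.load("w4.npz")["P"]
b=lambda x,y,z:onz(m,P,260+x/5.5,290+y/5.5,z)
L1,R1,L2,R2=b(232,443,40),b(465,443,40),b(245,735,40),b(463,735,40)
print(L1,R1,L2,R2)
A,B=(L1+R1)/2,(L2+R2)/2;print("mid",A,B,np.degrees(np.arctan2(*(B-A)[1::-1])))
l1,l2,r1,r2=b(128,460,8),b(138,600,8),b(570,450,8),b(568,592,8)
A,B=(l1+r1)/2,(l2+r2)/2;print("bolts",A,B,np.degrees(np.arctan2(*(B-A)[1::-1])),np.degrees(np.arctan2(*(r1-l1)[1::-1])),np.degrees(np.arctan2(*(r2-l2)[1::-1])))
print("hinge",b(632,215,38))
print("stop base",b(255,635,0),b(455,630,0))
E
```

```text
[ 559.5 -191.9   40. ] [ 609.8 -196.5   40. ] [ 553.5 -273.5   40. ] [ 603.7 -278.2   40. ]
mid [ 584.7 -194.2   40. ] [ 578.6 -275.9   40. ] -94.27130931369862
bolts [ 582.3 -223.7    8. ] [ 579.5 -265.7    8. ] -93.80596052183944 -3.7071082289430843 -3.9418721378229145
hinge [ 648.5 -144.    38. ]
stop base [ 553.1 -283.2    0. ] [ 603.7 -286.3   -0. ]
```

>>> send_rows(
  moves="1 -40 0 0;1 -42 0 0;0 0 45 0;0 0 50 0;0 0 50 0;0 0 34 0;0 0 0 0;0 0 0 0",
  fingers=0.12,
)

```text
clock: 11.08
tcp_pos: [610.2, 73.2, 54.9]
orientation: [[0.996, -0.093, 0.001], [-0.093, -0.996, -0.0], [0.001, 0.0, -1.0]]
wrist_force: [0.9, -0.3, -0.2]
gripper_width: 10.5
```

```bash
python3 - <<'E'
from h import *
plan([609,73.6,52],-5.3)
E
```

```text
pos [610.2  73.2  54.9] xang -5.33 shift [-1.3 -0.3  2.9] norm 3.2 turn rad -0.0
```

>>> send_rows(
  moves="-1 6 3 0;0 7 0 0;0 7 0 0;0 8 0 0;0 8 0 0;0 8 0 0;0 8 0 0;0 8 0 0;0 8 0 0;0 6 0 0;0 4 0 0;0 2 0 0",
)

```text
clock: 12.58
tcp_pos: [601.4, -6.5, 51.3]
orientation: [[0.996, -0.093, -0.0], [-0.093, -0.996, 0.0], [-0.0, -0.0, -1.0]]
wrist_force: [-0.1, 0.6, -0.3]
gripper_width: 10.1
```

>>> send_rows(
  moves="0 0 0 0;0 0 0 0",
)

```text
clock: 12.82
tcp_pos: [601.4, -6.1, 51.3]
orientation: [[0.996, -0.093, -0.0], [-0.093, -0.996, 0.0], [-0.0, -0.0, -1.0]]
wrist_force: [-0.2, 0.1, -0.1]
gripper_width: 10.7
```

```bash
python3 - <<'E'
from h import *
m,P=pose("side");im=bot.capture("side");crop(im,320,180,520,320,4,"pics/d5.png")
im=bot.capture("scene");crop(im,270,100,430,220,5,"pics/s5.png")
E
```

```text
(no output)
```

View pics/d5.png

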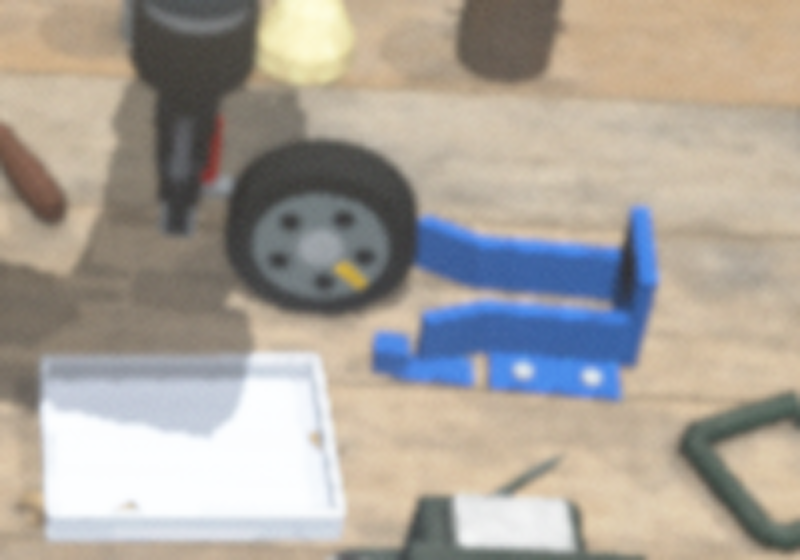

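View pics/s5.png

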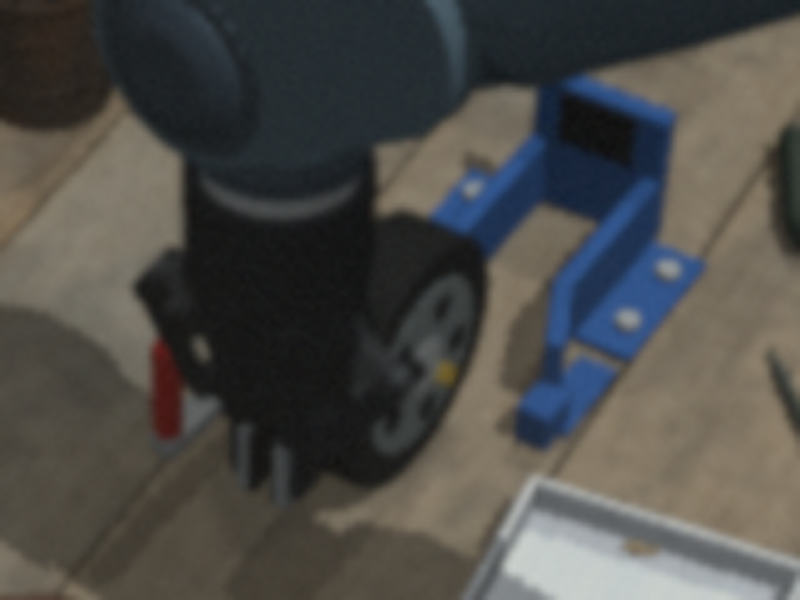

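```bash
python3 - <<'E'
from h import *
D=pose("side")
f=onz(*D,399.75,240.75,60);print(f, f+18*np.array([.996,-.093,0]))
E
```

```text
[578.95305373 -93.73730804  60.        ] [596.88105373 -95.41130804  60.        ]
```

>>> send_rows(
  moves="0 -8 0 0;0 0 -50 0;0 0 -60 0;0 0 -60 0;0 40 -10 0;0 45 0 0;0 0 0 0;0 0 0 0",
  fingers=0.7,
)

```text
clock: 13.92
tcp_pos: [594.2, -82.3, 231.0]
orientation: [[0.996, -0.093, -0.0], [-0.093, -0.996, 0.001], [-0.001, -0.001, -1.0]]
wrist_force: [0.0, 0.3, 0.3]
gripper_width: 59.8
```

```bash
python3 - <<'E'
from h import *
plan([599.6,-6.7,85],-5.5)
m,P=pose("wrist");im=bot.capture("wrist");cv2.imwrite("pics/w5.png",im[:,:,::-1]);np.savez("w5.npz",P=P)
g=im.max(2)[150:300,285:365];mask=(g<45)
for r in range(10,145,8):
    x=np.nonzero(mask[r])[0];print(r+150,x.min()+285 if len(x) else None,x.max()+285 if len(x) else None,end="; ")
E
```

```text
pos [594.2 -82.3 231. ] xang -5.32 shift [ -1.5 -75.7 146. ] norm 164.5 turn rad 0.003
160 None None; 168 None None; 176 None None; 184 None None; 192 302 342; 200 302 342; 208 302 343; 216 302 343; 224 302 344; 232 302 344; 240 302 344; 248 302 344; 256 304 344; 264 305 344; 272 309 344; 280 306 344; 288 303 343;
```

View pics/w5.png

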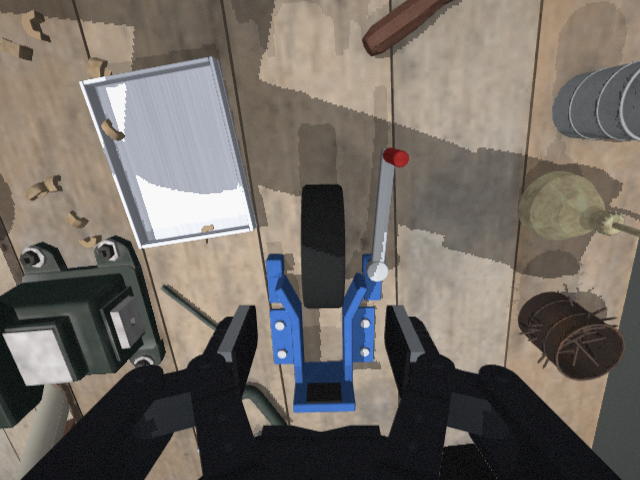

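>>> send_rows(
  moves="-2 -30 0 0;-2 -32 0 -0.02;0 0 45 0;0 0 50 0;0 0 50 0;0 0 34 0;0 0 0 0;0 0 0 0",
  fingers=0.12,
)

```text
clock: 14.98
tcp_pos: [597.2, -20.4, 53.9]
orientation: [[0.997, -0.072, 0.002], [-0.072, -0.997, -0.0], [0.002, 0.0, -1.0]]
wrist_force: [0.2, 0.1, 0.8]
gripper_width: 9.9
```

```bash
python3 - <<'E'
from h import *
plan([587.3,-154,52],-3.9)
E
```

```text
pos [597.2 -20.4  53.9] xang -4.13 shift [ -0.3 134.    1.9] norm 134.0 turn rad -0.004
```

>>> send_rows(
  moves="0 6 2 0;0 7 0 0;0 8 0 0;0 8 0 0;0 8 0 0;0 8 0 0;0 8 0 0;0 8 0 0;0 8 0 0;0 8 0 0;0 7 0 0;0 6 0 0",
)

```text
clock: 16.48
tcp_pos: [589.4, -111.1, 50.3]
orientation: [[0.997, -0.073, 0.0], [-0.073, -0.997, -0.0], [0.0, 0.0, -1.0]]
wrist_force: [0.4, -0.1, 0.1]
gripper_width: 10.0
```

>>> send_rows(
  moves="0 6 0 0;0 6 0 0;0 6 0 0;0 6 0 0;0 5 0 0;0 4 0 0;0 0 0 0",
)

```text
clock: 17.35
tcp_pos: [587.1, -143.9, 50.3]
orientation: [[0.997, -0.073, 0.0], [-0.073, -0.997, -0.0], [0.0, 0.0, -1.0]]
wrist_force: [0.1, 0.4, -0.3]
gripper_width: 10.5
```

```bash
python3 - <<'E'
from h import *
plan([587.3,-154,52],-3.9)
m,P=pose("side");im=bot.capture("side");crop(im,340,180,540,320,4,"pics/d6.png")
E
```

```text
pos [ 587.1 -143.9   50.3] xang -4.2 shift [ 1.  10.1 -1.7] norm 10.3 turn rad -0.005
```

View pics/d6.png

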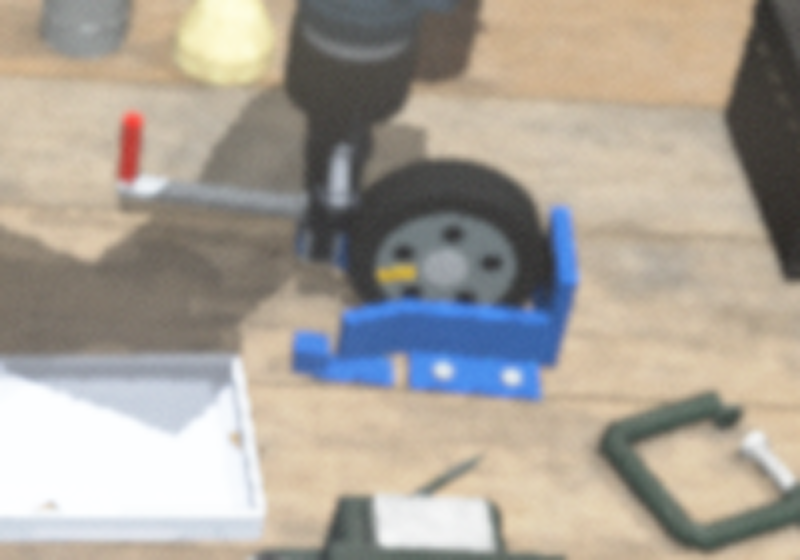

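>>> send_rows(
  moves="0 3 0 0;0 3 0 0;0 2 0 0;0 2 0 0;0 0 0 0",
)

```text
clock: 18.02
tcp_pos: [586.3, -153.7, 50.3]
orientation: [[0.997, -0.073, 0.0], [-0.073, -0.997, -0.0], [0.0, 0.0, -1.0]]
wrist_force: [-0.0, 0.5, 0.3]
gripper_width: 10.5
```

```bash
python3 - <<'E'
from h import *
D=pose("side")
f=onz(*D,340+447/4,180+268/4,60);print("before",f+18*np.array([.997,-.07,0]))
plan([587.3,-154,52],-3.9)
E
```

```text
before [ 582.69395218 -221.83773757   60.        ]
pos [ 586.3 -153.7   50.3] xang -4.2 shift [ 1.   0.2 -1.7] norm 2.0 turn rad -0.005
```

>>> send_rows(
  moves="0 2 0 0;0 2 0 0;0 2 0 0;0 0 0 0",
)

```text
clock: 18.52
tcp_pos: [585.8, -154.8, 50.3]
orientation: [[0.997, -0.074, -0.001], [-0.074, -0.997, 0.009], [-0.002, -0.009, -1.0]]
wrist_force: [-0.6, 17.5, 5.7]
gripper_width: 10.1
```

>>> send_rows(
  moves="0 -6 0 0;0 -12 0 0;0 -10 -10 0;0 0 -50 0;0 0 -40 0;0 0 0 0.045;0 0 0 0",
  fingers=0.36,
)

```text
clock: 19.4
tcp_pos: [588.3, -131.5, 151.4]
orientation: [[0.993, -0.117, 0.001], [-0.117, -0.993, -0.001], [0.002, 0.001, -1.0]]
wrist_force: [-0.0, 0.3, 0.5]
gripper_width: 30.9
```

```bash
python3 - <<'E'
from h import *
plan([664.5,-25.4,150],-6.8)
im=bot.capture("side");crop(im,340,180,540,320,4,"pics/d7.png")
E
```

```text
pos [ 588.3 -131.5  151.4] xang -6.73 shift [  63.3 -114.3    1.5] norm 130.7 turn rad 0.001
```

View pics/d7.png

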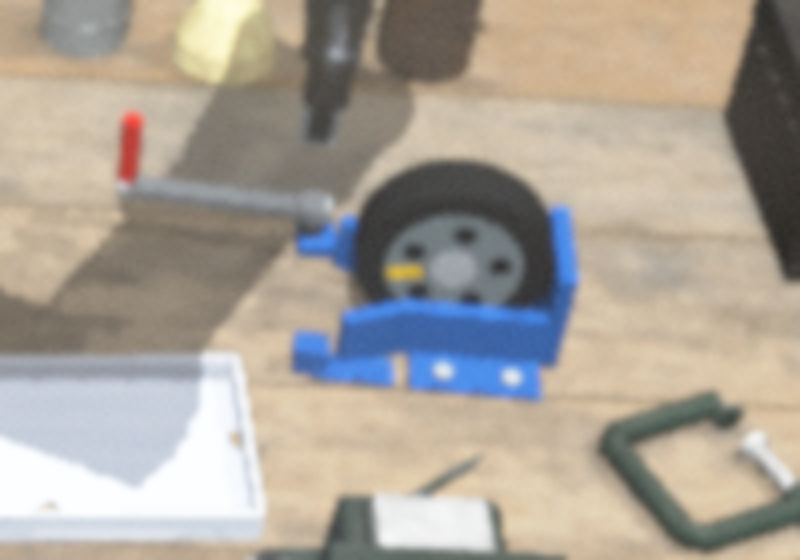

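>>> send_rows(
  moves="21 -38 0 0;21 -38 0 0;21 -38 0 0;0 0 0 0;0 0 0 0",
)

```text
clock: 20.08
tcp_pos: [663.3, -25.8, 149.4]
orientation: [[0.993, -0.117, -0.002], [-0.117, -0.993, 0.0], [-0.002, 0.0, -1.0]]
wrist_force: [0.2, -0.9, -0.1]
gripper_width: 30.7
```

```bash
python3 - <<'E'
from h import *
plan([664.5,-25.4,62],-6.8)
m,P=pose("wrist");im=bot.capture("wrist");cv2.imwrite("pics/w7.png",im[:,:,::-1])
print(proj(m,P,[664.5,-25.4,88]))
hs=cv2.cvtColor(im,cv2.COLOR_RGB2HSV);k=((hs[...,0]<8)|(hs[...,0]>172))&(hs[...,1]>150)&(hs[...,2]>90)
ys,xs=np.nonzero(k);print(xs.min(),xs.max(),ys.min(),ys.max(),xs.mean(),ys.mean())
E
```

```text
pos [663.3 -25.8 149.4] xang -6.73 shift [ 1.3 -0.6 87.4] norm 87.4 turn rad 0.001
[323.91421587 267.86617516]
315 333 258 275 324.0375939849624 266.5676691729323
```

View pics/w7.png

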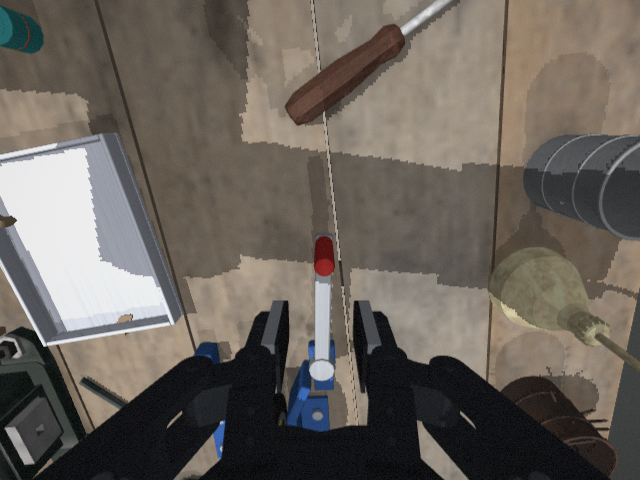

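>>> send_rows(
  moves="1 0 30 0;0 0 40 0;0 0 16 0;0 0 0 0;0 0 0 0",
)

```text
clock: 20.75
tcp_pos: [666.1, -26.4, 66.2]
orientation: [[0.993, -0.118, 0.003], [-0.118, -0.993, -0.001], [0.003, 0.0, -1.0]]
wrist_force: [0.5, -0.5, 0.1]
gripper_width: 31.1
```

>>> send_rows(
  moves="-11 0.5 0 -0.09;-11 0.5 0 -0.09;-11 0.5 0 -0.09;-11 0.5 0 -0.09;-11 0.5 0 -0.09;-11 0.5 0 -0.09;-11 0.5 0 -0.09;-11 0.5 0 -0.09;-11 0.5 0 -0.09;-11 0.5 0 -0.09;-11 0.5 0 -0.09;0 0 0 0",
)

```text
clock: 22.25
tcp_pos: [557.8, -69.5, 66.1]
orientation: [[0.645, 0.764, 0.003], [0.764, -0.645, -0.001], [0.001, 0.003, -1.0]]
wrist_force: [-0.1, -1.1, 0.4]
gripper_width: 30.6
```

```bash
python3 - <<'E'
from h import *
s=bot.get_state();v=s["tcp_pos"][:2]-[650,-147.6];print(np.linalg.norm(v),np.degrees(np.arctan2(v[1],v[0])),s["wrist_force"])
m,P=pose("wrist");im=bot.capture("wrist");cv2.imwrite("pics/w8.png",im[:,:,::-1])
im=bot.capture("side");crop(im,340,180,540,320,4,"pics/d8.png")
E
```

```text
120.87750901980434 139.7375974867539 [-0.13636418 -1.05870429  0.37001734]
```

View pics/d8.png

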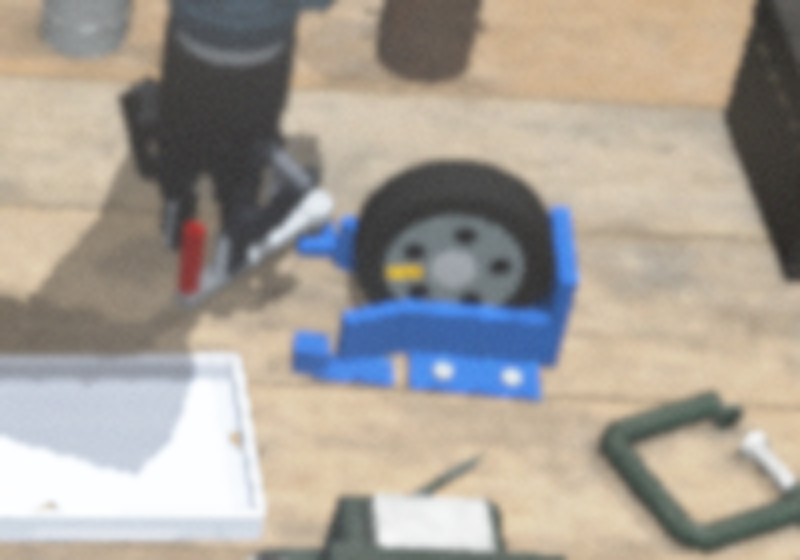

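>>> send_rows(
  moves="-11 0.5 0 -0.09;-11 0.5 0 -0.09;-11 0.5 0 -0.09;-11 0.5 0 -0.09;-11 0.5 0 -0.09;-11 0.5 0 -0.09;-7 0.3 0 -0.06;-5 0 0 -0.04;0 0 0 0;0 0 0 0",
)

```text
clock: 23.6
tcp_pos: [528.7, -139.9, 64.5]
orientation: [[0.059, 0.998, 0.0], [0.998, -0.059, -0.0], [-0.0, 0.0, -1.0]]
wrist_force: [-0.7, 0.1, -0.6]
gripper_width: 30.8
```

```bash
python3 - <<'E'
from h import *
s=bot.get_state();v=s["tcp_pos"][:2]-[650,-147.6];print(np.linalg.norm(v),np.degrees(np.arctan2(v[1],v[0])),s["wrist_force"])
im=bot.capture("side");crop(im,340,180,540,320,4,"pics/d9.png")
E
```

```text
121.5127633419348 176.36917916204317 [-0.73702874  0.07306263 -0.59258005]
```

View pics/d9.png

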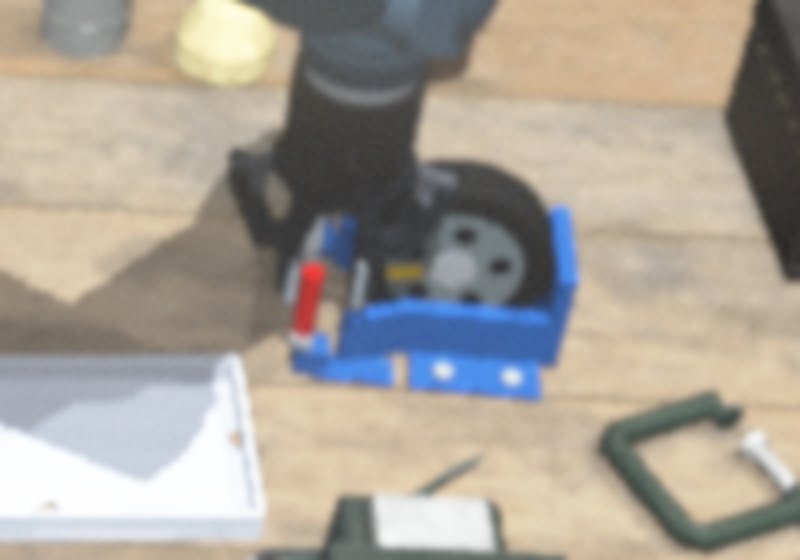

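>>> send_rows(
  moves="-3 0 0 0;-3 0 0 0;-2 0 0 0;0 0 0 0;0 0 0 0",
)

```text
clock: 24.28
tcp_pos: [528.0, -148.2, 64.3]
orientation: [[0.059, 0.998, 0.0], [0.998, -0.059, -0.0], [-0.0, 0.0, -1.0]]
wrist_force: [0.2, 0.0, 0.5]
gripper_width: 30.9
```

>>> send_rows(
  moves="-1.5 0 0 0;-1.5 0 0 0;0 0 0 0;0 0 0 0",
)

```text
clock: 24.78
tcp_pos: [527.9, -148.7, 64.2]
orientation: [[0.059, 0.998, 0.0], [0.998, -0.059, 0.005], [0.005, -0.0, -1.0]]
wrist_force: [1.8, 10.3, 2.0]
gripper_width: 30.7
```

>>> send_rows(
  moves="5 0 0 0;5 0 0 0;0 0 -40 0;0 0 -60 0;0 0 -60 0;0 0 -60 0;0 0 0 0;0 0 0 0",
)

```text
clock: 25.78
tcp_pos: [528.0, -141.1, 283.7]
orientation: [[0.059, 0.998, -0.001], [0.998, -0.059, -0.0], [-0.0, -0.001, -1.0]]
wrist_force: [0.5, -0.3, -1.2]
gripper_width: 30.3
```

```bash
python3 - <<'E'
from h import *
s=bot.get_state();print(s["q"].round(1),s["clock"]);plan([490,300,330],None)
for n,c in(("side",(340,180,540,320,4)),("scene",(270,100,430,220,5))):
    im=bot.capture(n);crop(im,*c,f"pics/{n}10.png")
E
```

```text
[ -26.8   -2.2  101.3   -0.    81.  -113.5] 25.775
pos [ 528.  -141.1  283.7] xang 86.62 shift [438.1 -64.  -46.3] norm 445.1 turn rad None
```

View pics/side10.png

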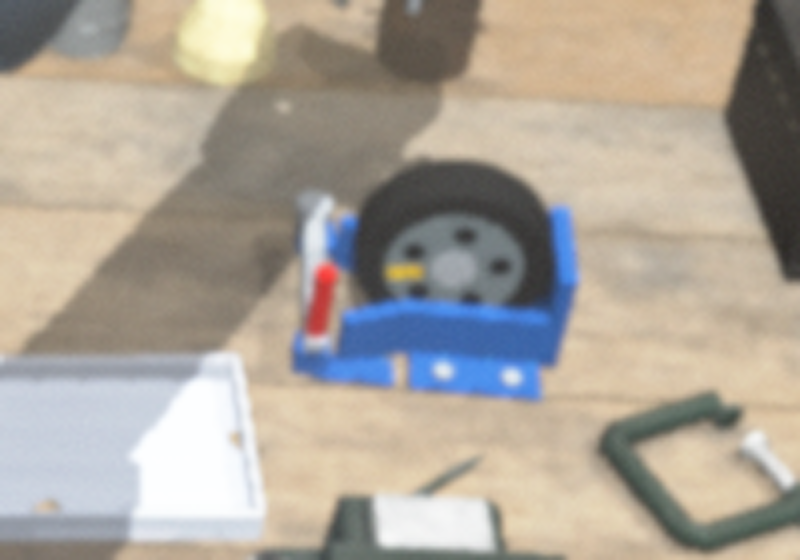

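```bash
python3 - <<'E'
from h import *
print("knob top",onz(*pose("side"),340+327/4,180+270/4,88))
plan([560,340,330],90)
E
```

```text
knob top [ 526.69152421 -140.74947707   88.        ]
pos [ 527.4 -140.7  282.1] xang 86.63 shift [481.9   4.  -47.3] norm 484.2 turn rad -0.059
```

>>> send_rows(
  moves="25 0 -5 0;50 0 -6 0;55 0 -6 0;55 0 -6 0;55 0 -6 0;55 0 -6 0;55 0 -6 0;55 0 -6 0;45 2 0 0;32 2 0 -0.059;0 0 0 0;0 0 0 0",
  fingers=0.6,
)

```text
clock: 27.38
tcp_pos: [560.3, 339.2, 329.6]
orientation: [[0.001, 1.0, -0.002], [1.0, -0.001, -0.001], [-0.001, -0.002, -1.0]]
wrist_force: [-0.7, -1.0, -0.1]
gripper_width: 51.3
```

```bash
python3 - <<'E'
from h import *
plan([560,340,330],90)
m,P=pose("wrist");im=bot.capture("wrist");cv2.imwrite("pics/w11.png",im[:,:,::-1]);np.savez("w11.npz",P=P)
E
```

```text
pos [560.3 339.2 329.6] xang 89.97 shift [ 0.8 -0.3 -0.4] norm 1.0 turn rad -0.001
```

View pics/w11.png

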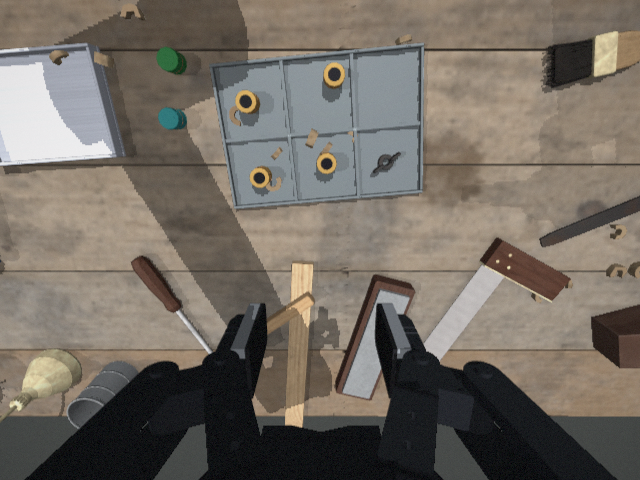

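```bash
cat >> h.py <<'E'
def bushes(im,m,P,z=32):
    "bore centres: dark blobs enclosed in brass"
    hs=cv2.cvtColor(im,cv2.COLOR_RGB2HSV)
    br=((hs[...,0]>12)&(hs[...,0]<26)&(hs[...,1]>130)&(hs[...,2]>90)).astype(np.uint8)
    br=cv2.morphologyEx(br,cv2.MORPH_CLOSE,np.ones((3,3),np.uint8))
    cs,h=cv2.findContours(br,cv2.RETR_CCOMP,cv2.CHAIN_APPROX_NONE);out=[]
    for i,c in enumerate(cs):
        if h[0][i][3]>=0 and cv2.contourArea(c)>12:
            M=cv2.moments(c);u,v=M["m10"]/M["m00"],M["m01"]/M["m00"];p=onz(m,P,u,v,z)
            out.append((round(u,1),round(v,1),cv2.contourArea(c),p.round(1)))
    return out
E
python3 - <<'E'
from h import *
m=bot.camera_model("wrist");P=np.load("w11.npz")["P"];im=cv2.imread("pics/w11.png")[:,:,::-1]
for b in bushes(im,m,P):print(b)
b=lambda u,v:onz(m,P,u,v,13).round(1)
print("bin corners",b(214,67),b(424,45),b(421,192),b(237,208)); print("tray corners",onz(m,P,122,157,22))
crop(im,140,40,440,215,2.6,"pics/w11b.png")
E
```

```text
(258.7, 177.6, 137.5, array([532.6, 260.1,  32. ]))
(326.2, 163.2, 147.5, array([514.6, 346.5,  32. ]))
(245.1, 100.8, 164.0, array([442.1, 249.4,  32. ]))
(334.0, 73.8, 184.5, array([413.1, 355.1,  32. ]))
bin corners [403.  210.5  13. ] [379.8 462.1  13. ] [554.4 475.3  13. ] [576.4 224.3  13. ]
tray corners [507.74167138  84.11520251  22.        ]
```

View pics/w11b.png

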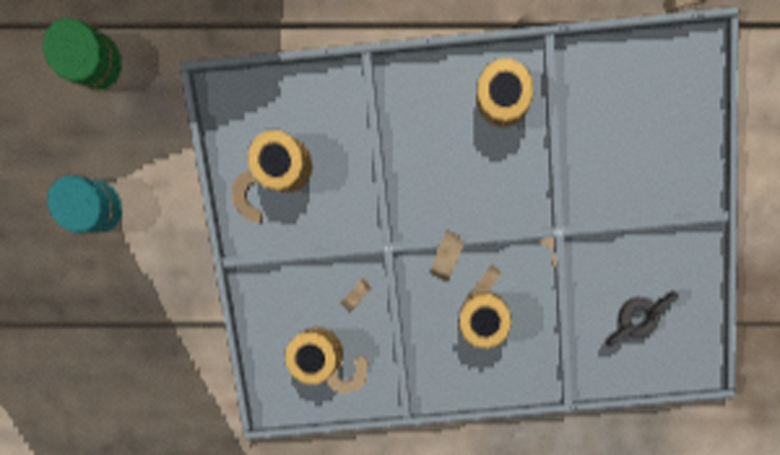

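>>> send_rows(
  moves="-40 -14 50 0;-39 -14 55 0;0 0 55 0;0 0 55 0;0 0 50 0;0 0 30 0;0 0 15 0;0 0 0 0;0 0 0 0",
)

```text
clock: 28.55
tcp_pos: [536.0, 266.4, 30.5]
orientation: [[0.0, 1.0, 0.003], [1.0, -0.0, 0.001], [0.001, 0.003, -1.0]]
wrist_force: [0.1, 0.0, -0.0]
gripper_width: 51.7
```

>>> send_rows(
  moves="-6 -3 0 0;0 0 7 0;0 0 6 0;0 0 0 0;0 0 0 0",
)

```text
clock: 29.18
tcp_pos: [531.6, 260.3, 15.6]
orientation: [[-0.0, 1.0, -0.0], [1.0, 0.0, -0.0], [-0.0, -0.0, -1.0]]
wrist_force: [-0.2, -0.7, -0.0]
gripper_width: 51.4
```

```bash
python3 - <<'E'
from h import *
m,P=pose("wrist");im=bot.capture("wrist");cv2.imwrite("pics/w12.png",im[:,:,::-1])
for b in bushes(im,m,P):print(b)
plan([532.6,260.1,17],90)
E
```

```text
(318.3, 339.3, 880.0, array([531.5, 260. ,  32. ]))
(525.2, 302.9, 986.0, array([513.8, 345.5,  32. ]))
(486.5, 274.5, 23.0, array([501.1, 327.4,  32. ]))
(482.0, 272.5, 18.0, array([500.2, 325.5,  32. ]))
(499.5, 265.5, 26.0, array([497.2, 332. ,  32. ]))
(286.4, 116.4, 1706.0, array([441.9, 249.2,  32. ]))
(563.6, 34.1, 35.0, array([417.3, 338.6,  32. ]))
(550.0, 20.5, 18.0, array([413.6, 333.4,  32. ]))
(561.0, 23.5, 202.5, array([414.4, 337.1,  32. ]))
pos [531.7 260.4  15.8] xang 90.02 shift [-0.3  0.9 -1.2] norm 1.5 turn rad 0.0
```

View pics/w12.png

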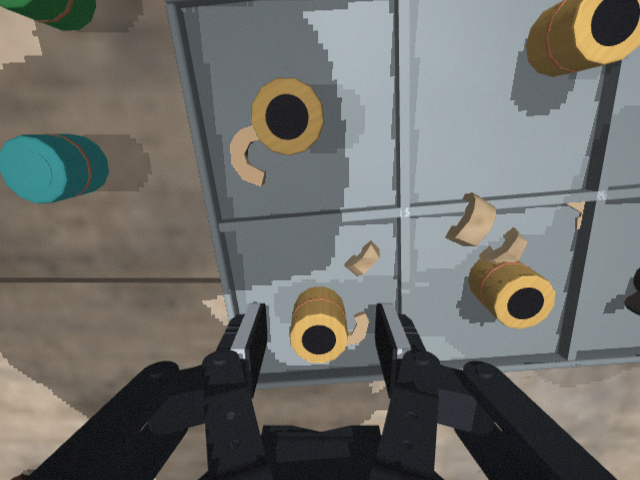

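>>> send_rows(
  moves="0 0 0 0;0 0 0 0;0 0 0 0;0 0 0 0",
  fingers=0,
  newtons=45,
)

```text
clock: 29.72
tcp_pos: [532.0, 260.4, 16.1]
orientation: [[-0.0, 1.0, 0.001], [1.0, 0.0, 0.0], [0.0, 0.001, -1.0]]
wrist_force: [0.3, 0.1, 1.7]
gripper_width: 24.0
```

>>> send_rows(
  moves="0 0 -30 0;0 0 -50 0;-45 -15 0 0;-50 -20 0 0;-50 -15 0 0;-50 0 0 0;-43 0 0 0;0 0 0 0;0 0 0 0",
)

```text
clock: 30.85
tcp_pos: [481.3, 22.6, 95.4]
orientation: [[0.0, 1.0, -0.001], [1.0, -0.0, 0.0], [0.0, -0.001, -1.0]]
wrist_force: [-0.1, -0.1, -0.2]
gripper_width: 24.2
```

>>> send_rows(
  moves="0 0 40 0;0 0 25 0;0 0 10 0;0 0 0 0;0 0 0 0",
)

```text
clock: 31.48
tcp_pos: [482.7, 22.4, 21.8]
orientation: [[-0.001, 1.0, 0.002], [1.0, 0.001, -0.0], [-0.0, 0.002, -1.0]]
wrist_force: [1.1, -0.3, -0.7]
gripper_width: 24.0
```

>>> send_rows(
  moves="0 0 0 0;0 0 0 0;0 0 0 0",
  fingers=0.45,
)

```text
clock: 31.85
tcp_pos: [481.9, 22.2, 21.0]
orientation: [[-0.0, 1.0, 0.001], [1.0, 0.0, -0.0], [-0.0, 0.001, -1.0]]
wrist_force: [0.3, -0.1, 0.4]
gripper_width: 38.6
```

```bash
python3 - <<'E'
from h import *
m,P=pose("wrist");im=bot.capture("wrist");cv2.imwrite("pics/w13.png",im[:,:,::-1])
plan([514.6,346.5,17],90)
E
```

```text
pos [481.8  22.2  21. ] xang 90.01 shift [324.3  32.8   3.9] norm 326.0 turn rad 0.0
```

View pics/w13.png

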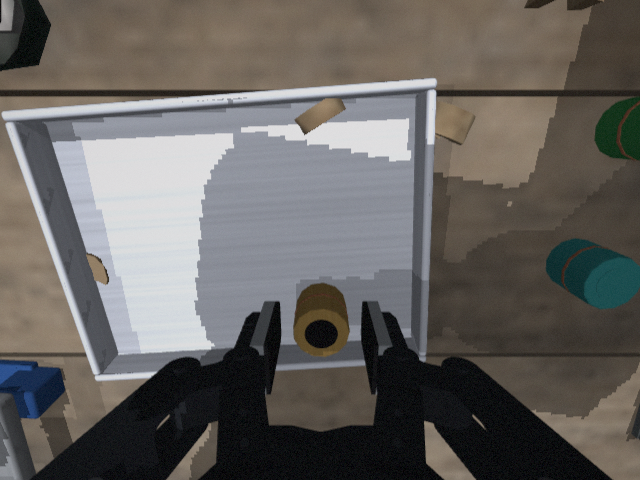

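>>> send_rows(
  moves="0 0 -35 0;0 0 -45 0;46 5 0 0;48 5 0 0;48 5 0 0;48 5 0 0;48 5 0 0;48 5 0 0;37 3 10 0;0 0 30 0;0 0 0 0",
  fingers=0.6,
)

```text
clock: 33.28
tcp_pos: [512.4, 344.7, 57.9]
orientation: [[-0.001, 1.0, -0.005], [1.0, 0.001, -0.002], [-0.002, -0.005, -1.0]]
wrist_force: [-0.7, 0.4, 1.5]
gripper_width: 51.4
```

```bash
python3 - <<'E'
from h import *
m,P=pose("wrist");im=bot.capture("wrist");cv2.imwrite("pics/w14.png",im[:,:,::-1])
plan([514.3,346,17],90)
for b in bushes(im,m,P):
    if b[2]>300:print(b)
E
```

```text
pos [513.6 344.8  59.7] xang 90.01 shift [ 1.2  0.8 42.7] norm 42.7 turn rad 0.0
(322.9, 297.8, 573.5, array([514.4, 346.5,  32. ]))
(122.8, 162.9, 863.5, array([442.2, 249.8,  32. ]))
```

>>> send_rows(
  moves="1 1 15 0;0 0 20 0;0 0 8 0;0 0 0 0;0 0 0 0",
)

```text
clock: 33.95
tcp_pos: [516.0, 346.4, 18.1]
orientation: [[-0.0, 1.0, 0.001], [1.0, 0.0, 0.0], [0.0, 0.001, -1.0]]
wrist_force: [-0.0, 0.2, 0.4]
gripper_width: 51.4
```

>>> send_rows(
  moves="0 0 0 0;0 0 0 0;0 0 0 0;0 0 0 0",
  fingers=0,
)

```text
clock: 34.45
tcp_pos: [516.3, 346.6, 18.6]
orientation: [[-0.0, 1.0, 0.001], [1.0, 0.0, 0.001], [0.001, 0.001, -1.0]]
wrist_force: [-1.4, -1.0, 5.2]
gripper_width: 24.2
```

>>> send_rows(
  moves="0 0 -30 0;0 0 -50 0;-45 -15 0 0;-50 -20 0 0;-50 -20 0 0;-50 -20 0 0;-50 -14 0 0;-50 0 0 0;-31 0 0 0;0 0 0 0;0 0 0 0",
)

```text
clock: 35.83
tcp_pos: [426.2, 20.7, 97.3]
orientation: [[-0.0, 1.0, -0.001], [1.0, 0.0, 0.0], [0.0, -0.001, -1.0]]
wrist_force: [-0.2, -0.5, -0.4]
gripper_width: 23.9
```

>>> send_rows(
  moves="0 0 40 0;0 0 25 0;0 0 10 0;0 0 0 0;0 0 0 0",
)

```text
clock: 36.45
tcp_pos: [427.6, 20.3, 23.7]
orientation: [[-0.001, 1.0, 0.002], [1.0, 0.001, -0.0], [-0.0, 0.002, -1.0]]
wrist_force: [0.4, -0.5, -0.3]
gripper_width: 23.7
```

>>> send_rows(
  moves="0 0 0 0;0 0 0 0;0 0 0 0",
  fingers=0.45,
)

```text
clock: 36.83
tcp_pos: [426.9, 20.2, 23.0]
orientation: [[-0.0, 1.0, 0.001], [1.0, 0.0, -0.0], [-0.0, 0.001, -1.0]]
wrist_force: [0.2, 0.4, -1.2]
gripper_width: 38.0
```

>>> send_rows(
  moves="0 0 -35 0;0 0 -45 0;46 3 0 0;48 3 0 0;48 3 0 0;48 3 0 0;36 3 0 0;0 0 10 0;0 0 30 0;0 0 0 0",
  fingers=0.6,
)

```text
clock: 38.08
tcp_pos: [439.2, 244.8, 60.2]
orientation: [[0.001, 1.0, -0.006], [1.0, -0.001, -0.002], [-0.002, -0.006, -1.0]]
wrist_force: [0.1, -0.2, -0.2]
gripper_width: 51.0
```

```bash
python3 - <<'E'
from h import *
m,P=pose("wrist");im=bot.capture("wrist");cv2.imwrite("pics/w15.png",im[:,:,::-1])
plan([442.1,249.5,17],90)
for b in bushes(im,m,P):
    if b[2]>300:print(b)
im=bot.capture("side");crop(im,280,240,440,330,5,"pics/d15.png")
E
```

```text
pos [440.6 245.3  61.7] xang 89.96 shift [ 4.3  1.7 44.7] norm 44.9 turn rad -0.001
(327.2, 296.4, 573.0, array([441.5, 249.1,  32. ]))
(526.6, 247.2, 674.5, array([412.5, 354.4,  32. ]))
```

View pics/d15.png

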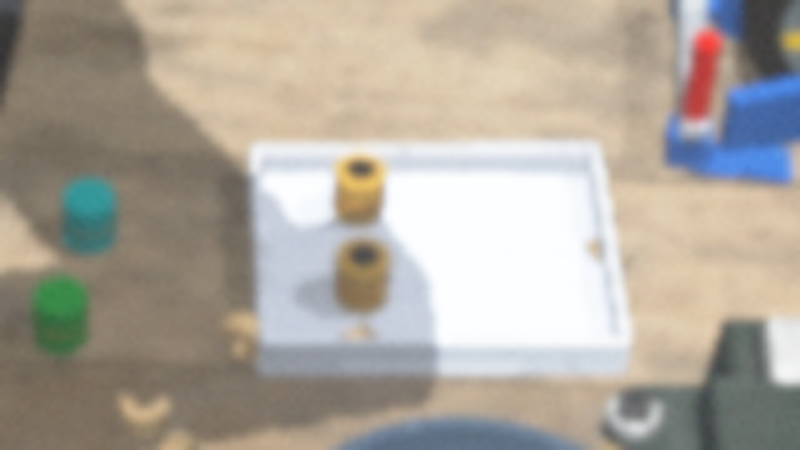

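View pics/w15.png

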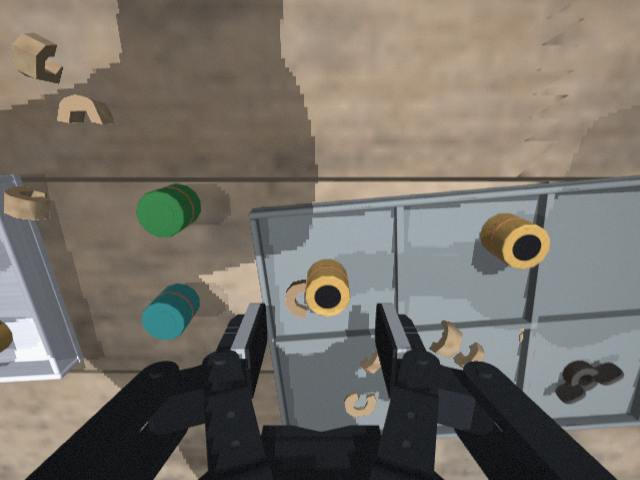

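>>> send_rows(
  moves="4 1 15 0;0 0 20 0;0 0 9 0;0 0 0 0;0 0 0 0",
)

```text
clock: 38.8
tcp_pos: [443.2, 250.4, 19.3]
orientation: [[-0.0, 1.0, 0.001], [1.0, 0.0, 0.0], [0.0, 0.001, -1.0]]
wrist_force: [0.3, 1.1, 0.6]
gripper_width: 51.0
```

>>> send_rows(
  moves="0 0 0 0;0 0 0 0;0 0 0 0;0 0 0 0",
  fingers=0,
)

```text
clock: 39.3
tcp_pos: [443.3, 250.4, 19.6]
orientation: [[-0.0, 1.0, 0.001], [1.0, 0.0, 0.0], [0.0, 0.001, -1.0]]
wrist_force: [-2.1, 0.1, 5.6]
gripper_width: 23.4
```

>>> send_rows(
  moves="0 0 -30 0;0 0 -50 0;-45 7 0 0;-50 8 0 0;-50 8 0 0;-50 8 0 0;-50 7 0 0;-48 0 0 0;0 0 0 0;0 0 0 0",
)

```text
clock: 40.55
tcp_pos: [480.3, -42.4, 98.4]
orientation: [[0.0, 1.0, -0.001], [1.0, -0.0, 0.001], [0.001, -0.001, -1.0]]
wrist_force: [0.9, 0.8, -0.8]
gripper_width: 24.1
```

>>> send_rows(
  moves="0 0 40 0;0 0 25 0;0 0 11 0;0 0 0 0;0 0 0 0",
)

```text
clock: 41.18
tcp_pos: [481.6, -42.7, 23.8]
orientation: [[-0.001, 1.0, 0.002], [1.0, 0.001, -0.001], [-0.001, 0.002, -1.0]]
wrist_force: [0.3, -0.2, -0.7]
gripper_width: 23.8
```

>>> send_rows(
  moves="0 0 0 0;0 0 0 0;0 0 0 0",
  fingers=0.45,
)

```text
clock: 41.55
tcp_pos: [480.9, -42.8, 23.1]
orientation: [[-0.0, 1.0, 0.001], [1.0, 0.0, -0.0], [-0.0, 0.001, -1.0]]
wrist_force: [-0.8, -0.4, 0.5]
gripper_width: 38.1
```

>>> send_rows(
  moves="0 0 -35 0;0 0 -50 0;48 -10 0 0;50 -10 0 0;50 -10 0 0;50 -10 0 0;50 -10 0 0;50 -10 0 0;50 -8 0 0;48 0 0 0;0 0 35 0;0 0 0 0",
  fingers=0.6,
)

```text
clock: 43.05
tcp_pos: [410.3, 352.4, 70.1]
orientation: [[-0.001, 1.0, -0.006], [1.0, 0.001, -0.003], [-0.003, -0.006, -1.0]]
wrist_force: [0.5, -0.6, -0.2]
gripper_width: 51.5
```

```bash
python3 - <<'E'
from h import *
m,P=pose("wrist");im=bot.capture("wrist");cv2.imwrite("pics/w16.png",im[:,:,::-1])
plan([412.8,354.7,17],90)
for b in bushes(im,m,P):
    if b[2]>300:print(b)
im=bot.capture("side");crop(im,280,240,440,330,5,"pics/d16.png")
E
```

```text
pos [411.5 352.7  71.7] xang 90.01 shift [ 2.1  1.4 54.7] norm 54.8 turn rad 0.0
(324.1, 288.2, 514.5, array([412.4, 355. ,  32. ]))
```

View pics/d16.png

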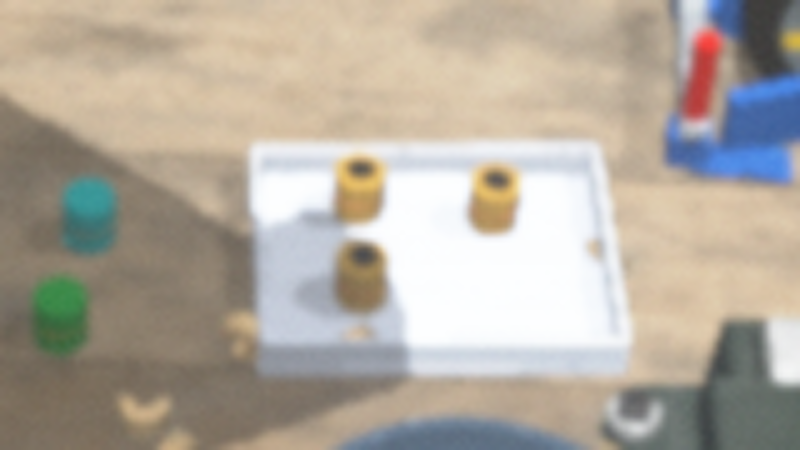

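View pics/w16.png

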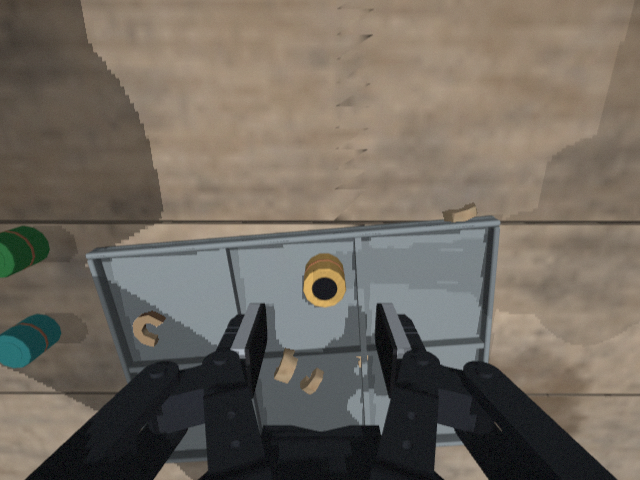

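>>> send_rows(
  moves="2 1 20 0;0 0 25 0;0 0 9 0;0 0 0 0;0 0 0 0",
)

```text
clock: 43.78
tcp_pos: [414.6, 355.6, 20.0]
orientation: [[0.0, 1.0, 0.002], [1.0, -0.0, 0.001], [0.001, 0.002, -1.0]]
wrist_force: [-0.0, 0.1, -0.4]
gripper_width: 51.3
```

>>> send_rows(
  moves="0 0 0 0;0 0 0 0;0 0 0 0;0 0 0 0",
  fingers=0,
)

```text
clock: 44.28
tcp_pos: [414.2, 355.7, 19.7]
orientation: [[-0.0, 1.0, 0.001], [1.0, 0.0, 0.001], [0.001, 0.001, -1.0]]
wrist_force: [-1.0, -1.0, 6.4]
gripper_width: 23.8
```

>>> send_rows(
  moves="0 0 -30 0;0 0 -50 0;-45 2 0 0;-50 2 0 0;-50 3 0 0;-50 3 0 0;-50 3 0 0;-50 0 0 0;-50 0 0 0;-50 0 0 0;0 0 0 0;0 0 0 0",
)

```text
clock: 45.78
tcp_pos: [426.4, -39.4, 98.4]
orientation: [[0.0, 1.0, -0.001], [1.0, -0.0, 0.001], [0.001, -0.001, -1.0]]
wrist_force: [-0.2, 0.1, -1.3]
gripper_width: 23.7
```

>>> send_rows(
  moves="0 0 40 0;0 0 25 0;0 0 11 0;0 0 0 0;0 0 0 0",
)

```text
clock: 46.4
tcp_pos: [427.6, -39.7, 23.7]
orientation: [[-0.001, 1.0, 0.002], [1.0, 0.001, -0.001], [-0.001, 0.002, -1.0]]
wrist_force: [0.1, 0.4, -0.3]
gripper_width: 23.6
```

>>> send_rows(
  moves="0 0 0 0;0 0 0 0;0 0 0 0",
  fingers=0.45,
)

```text
clock: 46.78
tcp_pos: [426.9, -39.9, 23.0]
orientation: [[-0.0, 1.0, 0.001], [1.0, 0.0, -0.0], [-0.0, 0.001, -1.0]]
wrist_force: [-0.7, -0.4, -0.4]
gripper_width: 38.5
```

>>> send_rows(
  moves="0 0 -35 0;0 0 -50 0;0 0 -60 0;0 0 -60 0;50 0 0 0;50 0 0 0;50 0 0 0;50 0 0 0;50 0 0 0;0 0 0 0;0 0 0 0",
)

```text
clock: 48.15
tcp_pos: [426.5, 210.0, 227.5]
orientation: [[-0.001, 1.0, -0.0], [1.0, 0.001, -0.0], [-0.0, -0.0, -1.0]]
wrist_force: [0.3, 0.8, 0.3]
gripper_width: 38.5
```

```bash
python3 - <<'E'
from h import *
S=pose("scene");D=pose("side")
m,P=pose("wrist")
w=bot.capture("wrist");cv2.imwrite("pics/w17.png",w[:,:,::-1])
im=bot.capture("side");crop(im,260,180,500,330,3.3,"pics/d17.png")
im=bot.capture("scene");crop(im,200,80,440,420,1.75,"pics/s17.png")
for b in bushes(im,*S):print("scene",b)
E
```

```text
(no output)
```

View pics/d17.png

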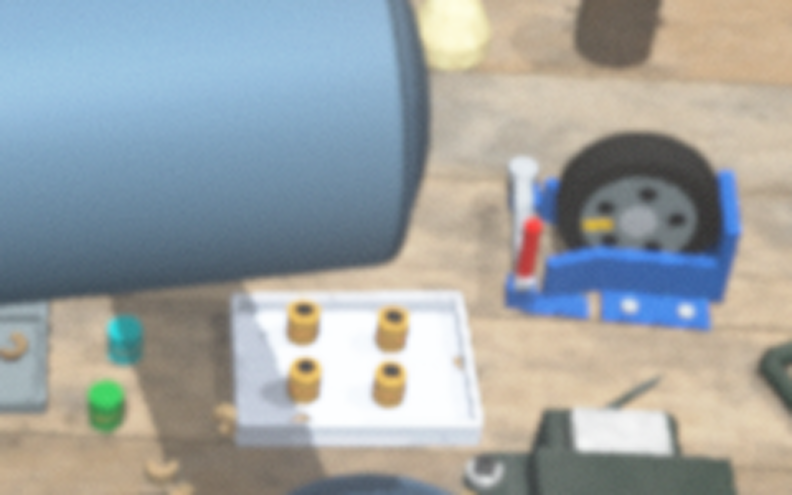

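View pics/s17.png

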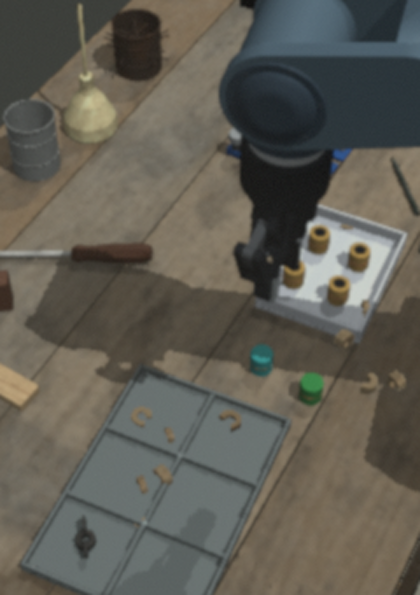

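View pics/w17.png

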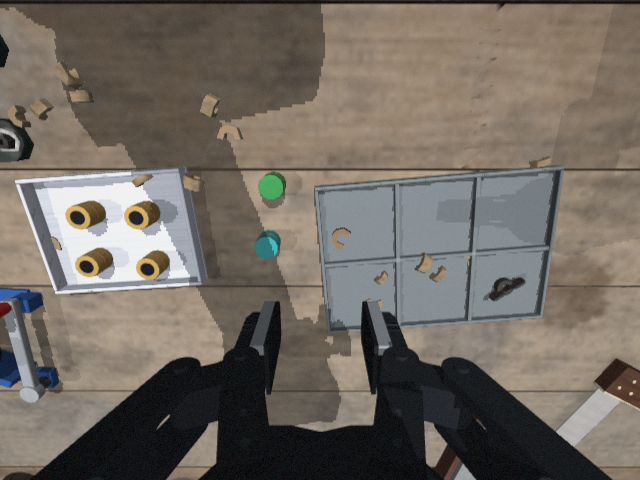

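```bash
python3 - <<'E'
from h import *
D=pose("side");m,P=pose("wrist")
O=np.array([582.5,-225.1]);a=np.radians(-93.9);c=np.array([np.cos(a),np.sin(a)]);n=np.array([-c[1],c[0]])
w=(onz(*D,260+638/3.3,180+220/3.3,60)+18*np.array([.998,-.068,0]))[:2]-O;print("wheel in chock",w@c,w@n)
k=onz(*D,260+533/3.3,180+226/3.3,88)[:2]-[650,-147.6];print("keeper",a+np.pi-np.arctan2(k[1],k[0]))
t=np.array([452,-13]);ta=np.radians(3)
for u,v in((78,218),(136,215),(89,267),(148,271)):
    p=onz(m,P,u,v,32)[:2]-t;print("bush in tray",p.round(1))
print(bot.get_state()["clock"])
bot.job_done()
E
```

```text
wheel in chock 0.6234401901859461 1.7564728279047759
keeper -1.5785211705408178
bush in tray [-25.3 -25.1]
bush in tray [-28.4  34.7]
bush in tray [ 28.8 -26.1]
bush in tray [33.6 36.5]
48.3
the job is handed in; nothing more can be done
```

The job is handed in at 48.3 s, and my last camera checks showed every condition met; no verdict was reported.

- **Wheel:** I pushed it along at axle height, swivelled it in the grip to line up, then rolled it into the chock until it met the end stop at about 17 N. At the end it read about 0.6 mm along and 1.8 mm across from the parked place, standing upright.
- **Keeper:** I swung it by its knob until it pressed against the stop at about 10 N. My final check script printed -1.579 rad because its reference was a quarter turn off. Corrected, that is about -0.01 rad, so the keeper is shut; a separate knob measurement earlier also gave -0.01 rad.
- **Bushes:** The bin held four bushes, and all four now stand in the tray, within about ±34 mm and ±37 mm of its middle. One had shifted a few centimetres in the bin before I reached for it, so I measured it again before picking it up.
- **Left alone:** The wing nut is still in the bin. The green and turquoise look-alikes were not touched, and the robot is clear of everything.

The camera views disagreed by up to about 5 mm in places, on the hinge and on the wheel before it was swivelled. The contact forces and the last pictures settled those. One check came back empty: the automatic bush finder found nothing in the last scene picture, so I read the bush positions from the wrist picture by eye.

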